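# Load the cup seal tester and slide its guard shut until it locks

### The job

Load the seal tester for its next test: take the sealed sample cup that stands on the open bench just left of the tester (not the one back by the sealing machine), stand it upright in the round nest inside the tester's chamber, then slide the clear guard along its track by the handle until it comes up against the end frame and its tongue locks there. Close it gently, feeling for the frame: push firmly enough to get through the lock, but do not slam or force the guard against the frame. Keep the cup upright, and leave the other things on the bench where they are.

Things in the scene. Friction and masses are not known exactly. Their poses are not given: they have to be found in the camera images.
- tester: Bench seal tester, grey box on feet, fixed. Origin: bench level under its middle. Its y is the guard's track (+y: closing), x away from the robot. Spans x -100 to 100 (dial and knob reach to -126), y -186 to 245, guide rails to z 112 mm. y below 0: instrument half with deck; y 0 to 170: open-topped chamber, 160 mm clear between the rails; y 167 to 185: end frame with rubber strip.
- nest (a point): Middle of the nest floor in the chamber (x 0, y 98, z 34 mm in the tester's frame). The nest is a white cup-shaped ring whose bore widens from 52 mm at its floor to about 64 mm at its rim, 11 mm above this point. With the guard open, about 65 mm are free from here to the guard's edge, 72 mm to the end wall and 80 mm to each rail.
- handle (a point): Middle of the black bow handle's bar on the guard: round bar, 10 mm thick, 88 mm long, across the track (tester x), centred 30 mm above the guard's clear panel; posts of 10 mm at x -48 and 48 mm. It lies on the track's middle line, like the nest (tester x 0), 136 mm above the bench. It can be pushed by the bar's -y side or pinched from above, jaws closing along the track.
- guard (a joint): Opening of the guard, m: about 0.15 at the start, falling as it slides to the tester's +y. It slides with about 2 N. The end frame sits in slots and is bolted anywhere 9 mm either way of nominal, so shut may read from -0.009 to +0.009: it must be felt. From 12 to 6 mm before shut the lock resists with up to about 12 N and then draws the guard in; short of this it springs back. Shut: strip rubber, 15 N/mm.
- cup_mid (a point): Sealed sample cup (cream body, foil lid), loose on the bench left of the tester: 57 mm tall, foot 47 mm wide, tapering out to 68 mm at the lid; about 90 g. This point is on its axis, half-way up (28.5 mm above its foot). In the nest it stands with its foot on the nest floor.
- open_cup: Bystander: empty clear plastic cup, 96 mm wide, 86 mm tall; origin under its middle.
- knife: Bystander: slim utility cutter, 169 mm long, lying flat; origin under its middle.
- marker: Bystander: felt marker, 135 mm long, lying near the bench's front edge; origin under its middle.
- tape_measure: Bystander: tape measure, 86 x 36 x 62 mm; origin under its middle.
There are look-alikes about, which are no part of the job. Of the things that look like the part that bears cup_mid, the largest one is meant.

How it is judged:
On the way:
1. the cup stands upright on the nest floor, let go, the guard still open (horizontal distance between cup_mid and nest below 0.006 m and z of cup_mid in the frame of nest between 0.025 and 0.032 m and angle between cup_mid's own z axis and vertical below 0.1 rad and contact force between the fingers and cup below 0.1 N and value of joint guard above 0.1 m), for 0.2 s.
At the end, for the whole second after the job is handed in: the guard is shut and at rest, held by its lock against the rubber strip of the end frame (the strip carries over 1 N with the guard let go), and the cup stands upright (within 0.1 rad) and still on the nest floor, centred within 6 mm (contact force between guard_c0 and rubber_strip_c0 above 1 N and velocity of joint guard between -0.003 and 0.003 m/s and horizontal distance between cup_mid and nest below 0.006 m and z of cup_mid in the frame of nest between 0.025 and 0.032 m and angle between cup_mid's own z axis and vertical below 0.1 rad and linear speed of cup below 0.01 m/s); the robot touches nothing.
It fails at once if the guard is slammed or forced against the end frame (contact force between guard_c0 and rubber_strip_c0 above 25 N).
It fails at once if the cup is tipped (angle between cup_mid's own z axis and vertical above 0.5 rad).
It fails at once if a bystander is shoved away (distance of any of open_cup, knife, marker, tape_measure from where it was at the start of the episode above 0.03 m).
It also fails if it takes over 54 s, if anything falls off the work surface, if the arm or the gripper's body presses on something with over 40 N, if the wrist force passes 120 N, or if a joint passes its speed limit or range.

### The arm

A 7-joint arm with a two-finger parallel gripper is mounted at the origin on a cart in front of the work surface, level with it; the furniture and walls round the work are solid. World frame = base frame: x ahead of the robot, y to its left, z up, the work surface at z = 0. Lengths are in m, angles in rad, forces in N, time in s.
With the tool pointing down it reaches from about 0.425 to 0.875 m from the base axis. Payload 4.7 kg.
Tool frame: the origin (TCP) lies between the finger pads; the fingertips stand 11 mm ahead of it and the grasp point (between the pads) lies 8 mm behind it; z points along the fingers, y is the direction in which the jaws open and shut (so a half turn about z gives the same grasp; the last joint's range is limited). The gripper opens to 87 mm and grips with 3 to 60 N. Pads are 19 mm wide; open, the fingers measure 117 mm over their backs; the gripper's body (75 mm by 190 mm) begins 51 mm behind the grasp point.
Start: joints at [1.144, 0.321, -0.07, 1.45, 0.023, 1.371, -0.057], TCP at [0.277, -0.588, 0.209] pointing down, gripper open.
Joint ranges: [-2.86, 2.86], [-0.3, 2.09], [-1.38, 1.24], [0.06, 2.45], [-1.56, 4.7], [0.09, 2.05], [-2.69, 2.69]. Speed limits (rad/s): [2.57, 2.57, 3.14, 3.14, 3.14, 3.14, 3.14].

### API

Orientations are given as a rotation vector (axis times angle).
In Python, from bench import ctrl gives the robot as it stands.
- The arm moves only by the tool servo_tool, never from a script. Its argument "series" is a list of rows, each an object with "travel": the shift along the tool's x, y, z in m, a list of three; "angular": the turn, a rotation vector about the tool's x, y, z in rad, a list of three. A call has 1 to 5 rows; each row shifts and turns the commanded pose from where the row before left it, along the tool's axes as they then stand; what a row does not reach is not made up. A row lasts 1/10 s, in which the tool goes at most 50 mm and 8.59 degrees, less where a joint would pass 70% of its speed; a pose out of reach is approached as far as the arm can. A call with a gripper value outside its range is refused whole. "claw" is the finger opening in m, from 0 to 0.087, set as the call begins (left out, the last holds). The fingers move at their own pace and stop on an object; "squeeze" is the grip in N (left out, the last holds). Time passes only in rows, so rows that do not move let the fingers close. It gives the time, the measured TCP pose, the force and the opening at its end, in the units of the state.
- ctrl.get_state(): the state, without advancing time (a new reading comes with each control period).
- ctrl.get_image(name): name is "scene" or "side" or "wrist"; returns the picture (400x640x3 uint8, red, green, blue); there is no depth.
- ctrl.calibration(name): a dict with "fx", "fy", "cx", "cy" (pixels), "rvec" (rotation vector, rad) and "tvec" (3), from world to camera coordinates, as OpenCV has them. Camera axes: x right, y down, z forward; pixel columns grow to the right and rows downward; lengths in m; the calibration is good to about 2 mm. The wrist camera is an equidistant fisheye: a pixel r from the principal point sees the ray r / f radians off the axis. A picture is of the moment at which its call begins: read the wrist's pose just before it. calibration takes no time and is no camera call; for the wrist camera it gives the pose at the moment of the call.
- ctrl.close_job(): hands the job in, once; it reports no verdict.
The state is a dict: "time": time; "joint_positions": joint angles; "qd": joint speeds; "joint_torque": joint torques, N m; "position": TCP position; "tool_rot": TCP orientation; "ft_force": force on the tool from outside, world axes, zero at the start; "torque": the same for the moment, N m; "grip_width": opening from 0.0 (shut) to 1.0 (fully open).
Only numpy, scipy, OpenCV 4.12 (cv2) and the standard library are available. Lean on these libraries where they do the work, as an engineer would, in place of code of your own. Each camera call takes 0.05 s, during which the arm holds its last target.

## Working session

There is one attempt and no reset: what is moved stays moved. The work goes in short steps, Python scripts to look and compute and a tool call to move; the robot and the scene stay as the last step left them, time stands still between calls to the robot, and variables do not carry over. Pictures are saved under pics/ and viewed, and the job is handed in when it is done.

Besides the shell and the picture viewer there is one more tool, called after "Call:" as name(argument=value, ...) on one line, values as JSON. servo_tool: Moves the arm, as the interface text tells. Its arguments: {"type":"object","properties":{"series":{"type":"array","items":{"type":"object","properties":{"travel":{"type":"array","items":{"type":"number"}},"angular":{"type":"array","items":{"type":"number"}}}}},"claw":{"type":"number"},"squeeze":{"type":"number"}},"required":["series"]}

```bash
mkdir -p pics; ls
cat > h.py <<'E'
import numpy as np, cv2
from bench import ctrl
from scipy.spatial.transform import Rotation as R
def snap(n,f):
    c=ctrl.calibration(n); im=ctrl.get_image(n)
    cv2.imwrite(f'pics/{f}.png',im[:,:,::-1]); np.save(f'pics/{f}.npy',c,allow_pickle=True); return im,c
def load(f): return np.load(f'pics/{f}.npy',allow_pickle=True).item()
def ray(c,u,v,fish=False):
    x=(u-c['cx'])/c['fx'];y=(v-c['cy'])/c['fy']
    if fish:
        r=np.hypot(x,y); d=np.array([x/r*np.sin(r),y/r*np.sin(r),np.cos(r)]) if r>0 else np.array([0,0,1.])
    else: d=np.array([x,y,1.])
    Rm=R.from_rotvec(np.ravel(c['rvec'])).as_matrix(); t=np.ravel(c['tvec'])
    return -Rm.T@t, Rm.T@d/np.linalg.norm(d)
def onz(c,u,v,z,fish=False):
    o,d=ray(c,u,v,fish); return o+d*(z-o[2])/d[2]
def proj(c,P,fish=False):
    P=np.atleast_2d(P);Rm=R.from_rotvec(np.ravel(c['rvec'])).as_matrix(); p=P@Rm.T+np.ravel(c['tvec'])
    if fish:
        r=np.hypot(p[:,0],p[:,1]); th=np.arctan2(r,p[:,2]); a=p[:,0]/r*th;b=p[:,1]/r*th
    else: a=p[:,0]/p[:,2];b=p[:,1]/p[:,2]
    return np.c_[a*c['fx']+c['cx'],b*c['fy']+c['cy']]
E
python3 - <<'E'
from h import *
for n in('scene','side','wrist'):
    im,c=snap(n,n+'0'); print(n,{k:np.round(v,3) for k,v in c.items()}, ray(c,320,200)[0])
print(ctrl.get_state())
E
```

```text
pics
scene {'fx': np.float64(478.62), 'fy': np.float64(478.62), 'cx': np.float64(322.565), 'cy': np.float64(190.501), 'rvec': array([ 1.213, -2.291,  0.975]), 'tvec': array([0.4  , 0.357, 1.017])} [-0.17910509  0.6024794   0.96283942]
side {'fx': np.float64(406.611), 'fy': np.float64(406.611), 'cx': np.float64(322.762), 'cy': np.float64(202.436), 'rvec': array([ 0.324, -2.725,  1.357]), 'tvec': array([0.55 , 0.092, 1.191])} [0.35301815 0.99783441 0.78113972]
wrist {'fx': np.float64(309.707), 'fy': np.float64(309.707), 'cx': np.float64(317.974), 'cy': np.float64(196.319), 'rvec': array([-2.476,  1.57 ,  0.195]), 'tvec': array([-0.65 , -0.03 ,  0.389])} [ 0.3360714  -0.5612836   0.38321349]
{'time': 0.15, 'joint_positions': array([ 1.14408624,  0.3216605 , -0.07010487,  1.45139651,  0.02259725,
        1.37081107, -0.05691451]), 'qd': array([ 0.00087277, -0.00252383,  0.00193813, -0.00317697, -0.00051362,
        0.0014248 ,  0.00049294]), 'joint_torque': array([ 5.88529165e-04, -4.91796577e+01, -4.04205043e-01, -3.12876570e+01,
       -6.39401120e-02,  4.04261670e-02,  1.35244777e-04]), 'position': array([ 0.2771161 , -0.58747614,  0.20790702]), 'tool_rot': array([-3.06418578e+00, -6.86560538e-01,  6.29747639e-04]), 'ft_force': array([-0.99094342,  0.52309796, -0.28836072]), 'torque': array([-0.01664284, -0.0321978 , -0.05981419]), 'grip_width': 1.0031279014022711}
```

View pics/scene0.png

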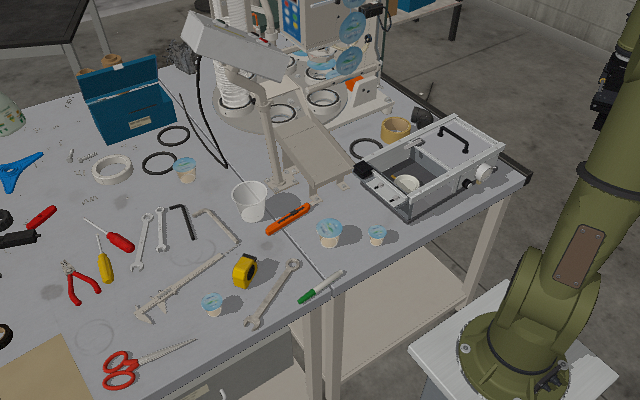

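View pics/side0.png

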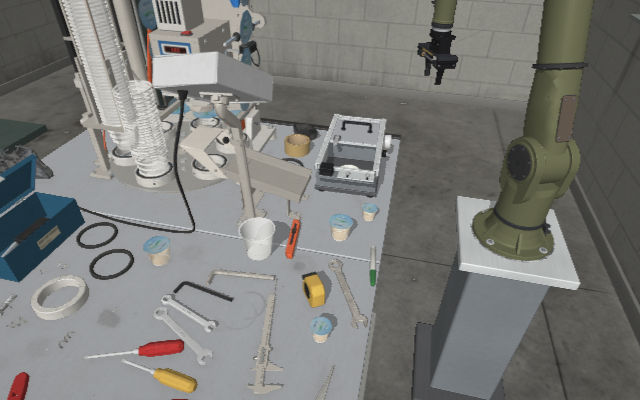

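View pics/wrist0.png

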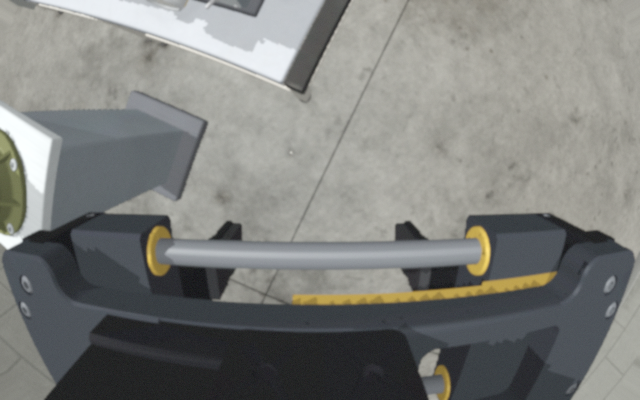

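The scene view shows the target cup (the larger one) at about (329,232), with a small look-alike at (377,235). The tester is at about (430,165), with its handle at (453,138) and nest at (405,184). I'll zoom in for measurement.

Run:
```python
import cv2
a=cv2.imread('pics/scene0.png')[105:265,290:540]; cv2.imwrite('pics/sz.png',cv2.resize(a,None,fx=3.2,fy=3.2,interpolation=cv2.INTER_CUBIC))
a=cv2.imread('pics/side0.png')[105:265,270:420]; cv2.imwrite('pics/dz.png',cv2.resize(a,None,fx=3.7,fy=3.7,interpolation=cv2.INTER_CUBIC))
```

```text
(no output)
```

View pics/sz.png

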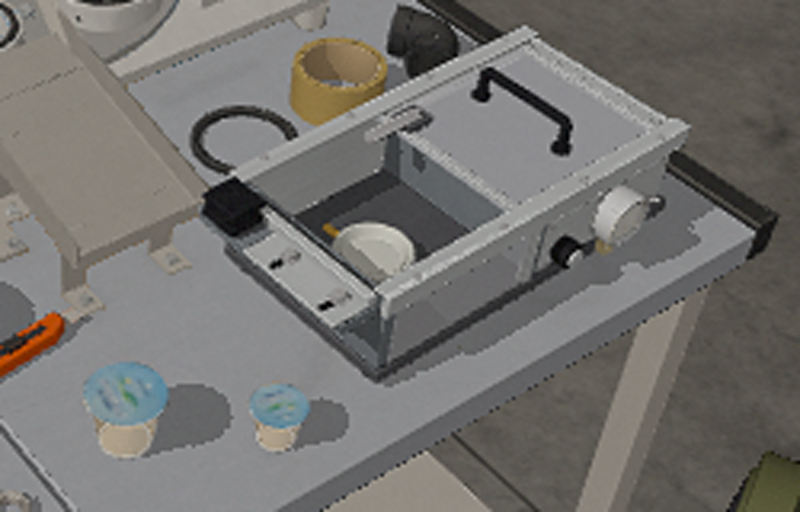

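View pics/dz.png

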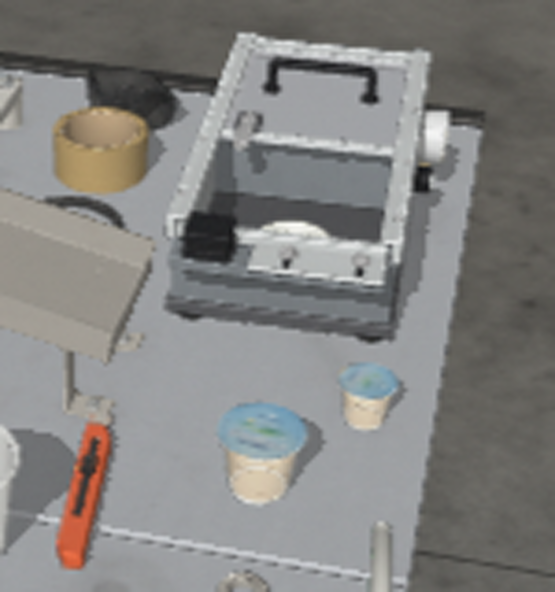

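Run:
```python
from h import *
cs=load('scene0');cd=load('side0')
S=lambda x,y:(290+x/3.2,105+y/3.2)
D=lambda x,y:(270+x/3.7,105+y/3.7)
print('cup lid',onz(cs,*S(125,393),.057),onz(cd,*D(263,433),.057))
print('smallcup lid',onz(cs,*S(279,405),.04),onz(cd,*D(368,381),.04))
print('bar A(far)',onz(cs,*S(485,73),.136),onz(cd,*D(274,64),.136))
print('bar B',onz(cs,*S(568,127),.136),onz(cd,*D(374,70),.136))
print('nest rim',onz(cs,*S(374,250),.045))
# rail tops z=.112 corners
print('rail near end',onz(cs,*S(383,300),.112),onz(cd,*D(398,243),.112))
print('rail near start',onz(cs,*S(686,128),.112),onz(cd,*D(428,55),.112))
print('rail far start',onz(cs,*S(530,32),.112),onz(cd,*D(242,38),.112))
print('rail far end',onz(cd,*D(172,230),.112))
```

```text
cup lid [0.48143541 0.13727756 0.057     ] [0.48169724 0.13847676 0.057     ]
smallcup lid [0.41407618 0.03419739 0.04      ] [0.41506617 0.03317156 0.04      ]
bar A(far) [ 0.55804797 -0.31011548  0.136     ] [ 0.5617253  -0.31326477  0.136     ]
bar B [ 0.46081391 -0.31393692  0.136     ] [ 0.46674197 -0.3263638   0.136     ]
nest rim [ 0.50502269 -0.1454219   0.045     ]
rail near end [ 0.40737496 -0.05816272  0.112     ] [ 0.40993018 -0.06405104  0.112     ]
rail near start [ 0.41929385 -0.42606482  0.112     ] [ 0.42233409 -0.42410195  0.112     ]
rail far start [ 0.60292623 -0.41887296  0.112     ] [ 0.61225933 -0.41207938  0.112     ]
rail far end [ 0.59486754 -0.03537831  0.112     ]
```

```bash
cat >> h.py <<'E'
def st(): 
    s=ctrl.get_state(); Rt=R.from_rotvec(s['tool_rot']).as_matrix(); return s,np.array(s['position']),Rt
def plan(goal,yaw=None):
    """tool x axis goal yaw (world) with tool down"""
    s,p,Rt=st(); print('t',round(s['time'],2),'p',np.round(p,4),'F',np.round(s['ft_force'],2),'grip',round(s['grip_width'],3), 'xyaw',round(np.arctan2(Rt[1,0],Rt[0,0]),4),'q7',round(s['joint_positions'][6],3),'tilt',np.round(Rt[:2,2],4))
    print(' delta tool now:',np.round(Rt.T@(np.array(goal)-p),4))
    if yaw is not None:
        G=np.array([[np.cos(yaw),np.sin(yaw),0],[np.sin(yaw),-np.cos(yaw),0],[0,0,-1]]).T
        G=np.stack([[np.cos(yaw),np.sin(yaw),0],[np.sin(yaw),-np.cos(yaw),0],[0,0,-1]],1)
        print(' rot (tool):',np.round(R.from_matrix(Rt.T@G).as_rotvec(),4),' delta in goal axes:',np.round(G.T@(np.array(goal)-p),4))
E
python3 - <<'E'
from h import *
plan([.505,-.22,.30],np.pi/2+.034)
print(st()[2])
E
```

```text
t 0.15 p [ 0.2771 -0.5875  0.2079] F [-0.99  0.52 -0.29] grip 1.003 xyaw 0.4408 q7 -0.057 tilt [-0.0007  0.0013]
 delta tool now: [ 0.3629 -0.2352 -0.0918]
 rot (tool): [-1.400e-03 -8.000e-04 -1.164e+00]  delta in goal axes: [ 0.3595  0.2402 -0.0921]
[[ 9.04394152e-01  4.26697459e-01 -7.04780238e-04]
 [ 4.26698034e-01 -9.04393205e-01  1.31100312e-03]
 [-7.79967597e-05 -1.48639189e-03 -9.99998892e-01]]
```

Call:
servo_tool(series=[{"travel": [0, 0, -0.0115], "angular": [0, 0, -0.1455]}, {"travel": [0, 0, -0.0115], "angular": [0, 0, -0.1455]}, {"travel": [0, 0, -0.0115], "angular": [0, 0, -0.1455]}, {"travel": [0, 0, -0.0115], "angular": [0, 0, -0.1455]}, {"travel": [0, 0, -0.0115], "angular": [0, 0, -0.1455]}])

```text
time: 0.65
position: [0.2772, -0.5877, 0.2663]
tool_rot: [-2.615, -1.74, -0.0]
ft_force: [-0.4, -0.4, 1.0]
grip_width: 1.002
```

Call:
servo_tool(series=[{"travel": [0, 0, -0.0115], "angular": [0, 0, -0.1455]}, {"travel": [0, 0, -0.0115], "angular": [0, 0, -0.1455]}, {"travel": [0, 0, -0.0115], "angular": [0, 0, -0.1455]}, {"travel": [0.02, 0.015, 0]}, {"travel": [0.035, 0.025, 0]}])

```text
$.series[3]: bad value
```

Call:
servo_tool(series=[{"travel": [0.038, 0.026, 0]}, {"travel": [0.038, 0.026, 0]}, {"travel": [0.038, 0.026, 0]}, {"travel": [0.038, 0.026, 0]}, {"travel": [0.038, 0.026, 0]}])

```text
$.series[0]: bad value
```

Call:
servo_tool(series=[{"travel": [0.038, 0.026, 0]}, {"travel": [0.038, 0.025, 0]}, {"travel": [0.02, 0.015, 0]}, {"travel": [0.0, 0.0, 0]}])

```text
$.series[0]: bad value
```

Run:
```python
from h import *
plan([.505,-.22,.30],np.pi/2+.034)
snap('wrist','w1')
```

```text
t 0.65 p [ 0.2772 -0.5877  0.2663] F [-0.39 -0.44  0.96] grip 1.002 xyaw 1.1743 q7 0.659 tilt [-0.0004  0.0007]
 delta tool now: [ 0.4271  0.0681 -0.0336]
 rot (tool): [-0.0005 -0.0006 -0.4305]  delta in goal axes: [ 0.3597  0.2402 -0.0337]
```

View pics/w1.png

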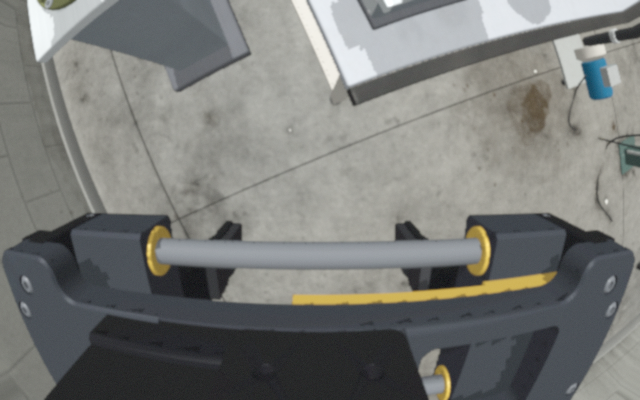

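Call:
servo_tool(series=[{"travel": [0, 0, -0.0115], "angular": [0, 0, -0.1455]}, {"travel": [0, 0, -0.0115], "angular": [0, 0, -0.1455]}, {"travel": [0, 0, -0.0115], "angular": [0, 0, -0.1455]}, {"travel": [0.02, 0.015, 0], "angular": [0, 0, 0]}, {"travel": [0.035, 0.025, 0], "angular": [0, 0, 0]}])

```text
time: 1.2
position: [0.3128, -0.5336, 0.2998]
tool_rot: [-2.193, -2.248, 0.002]
ft_force: [0.9, 0.2, -0.3]
grip_width: 1.004
```

Call:
servo_tool(series=[{"travel": [0.038, 0.026, 0], "angular": [0, 0, 0]}, {"travel": [0.038, 0.026, 0], "angular": [0, 0, 0]}, {"travel": [0.038, 0.026, 0], "angular": [0, 0, 0]}, {"travel": [0.038, 0.026, 0], "angular": [0, 0, 0]}, {"travel": [0.038, 0.026, 0], "angular": [0, 0, 0]}])

```text
time: 1.7
position: [0.4395, -0.3354, 0.3004]
tool_rot: [-2.187, -2.256, 0.0]
ft_force: [0.5, -0.1, -0.8]
grip_width: 1.006
```

Call:
servo_tool(series=[{"travel": [0.038, 0.026, 0], "angular": [0, 0, 0]}, {"travel": [0.038, 0.025, 0], "angular": [0, 0, 0]}, {"travel": [0.02, 0.015, 0], "angular": [0, 0, 0]}, {"travel": [0, 0, 0], "angular": [0, 0, 0]}])

```text
time: 2.1
position: [0.5039, -0.2336, 0.3005]
tool_rot: [-2.176, -2.265, -0.003]
ft_force: [-1.1, -0.1, -0.0]
grip_width: 1.001
```

Run:
```python
from h import *
plan([.505,-.22,.30],np.pi/2+.034)
snap('wrist','w2')
```

```text
t 2.1 p [ 0.5039 -0.2336  0.3005] F [-1.1  -0.12 -0.02] grip 1.001 xyaw 1.6109 q7 0.384 tilt [0.0009 0.002 ]
 delta tool now: [0.0136 0.0016 0.0005]
 rot (tool): [ 0.001  -0.0019  0.0061]  delta in goal axes: [0.0136 0.0015 0.0005]
```

View pics/w2.png

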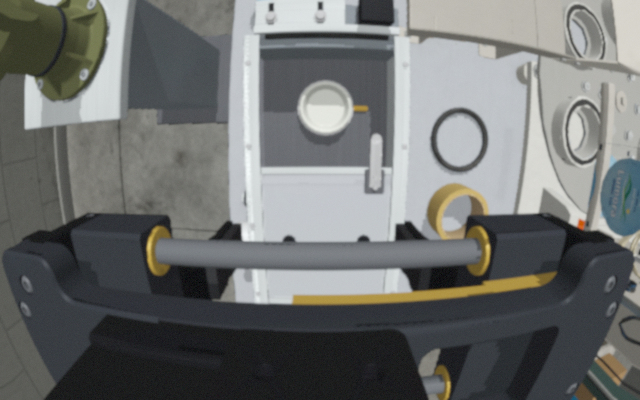

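The wrist view shows the nest ring at about (326,108), the chamber between the rails at columns 262 to 392, and the guard edge at row 168.

Run:
```python
import cv2
a=cv2.imread('pics/w2.png')[0:250,220:430]; cv2.imwrite('pics/w2z.png',cv2.resize(a,None,fx=3,fy=2.4,interpolation=cv2.INTER_CUBIC))
a=cv2.imread('pics/w2.png')[60:180,240:410]; cv2.imwrite('pics/w2n.png',cv2.resize(a,None,fx=4.5,fy=4.5,interpolation=cv2.INTER_CUBIC))
```

```text
(no output)
```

View pics/w2z.png

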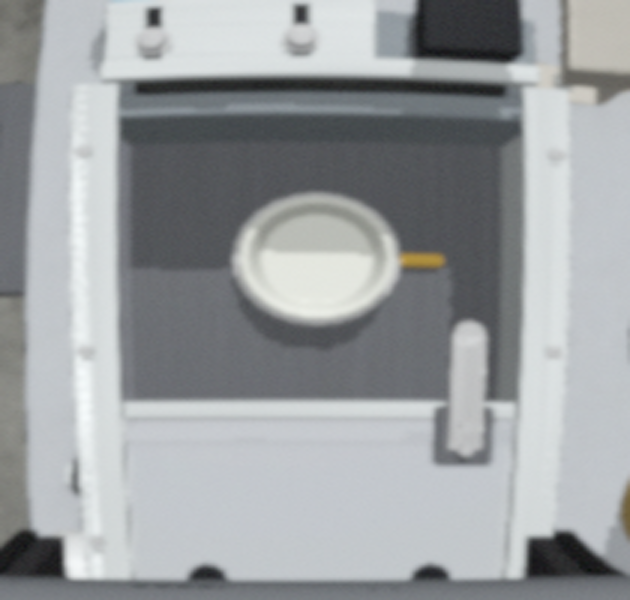

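View pics/w2n.png

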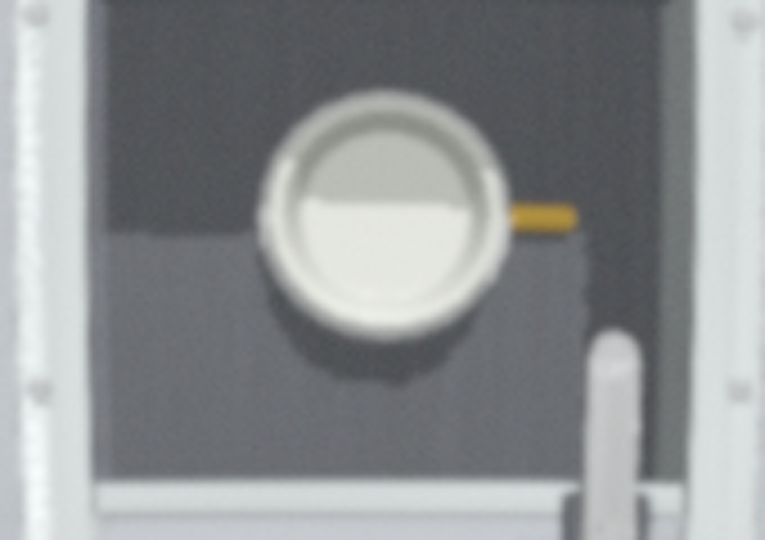

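Run:
```python
from h import *
c=load('w2')
Z=lambda x,y:(220+x/3-.33,y/2.4-.3)
N=lambda x,y:(240+x/4.5-.4,60+y/4.5-.4)
f=lambda u,z:np.round(onz(c,*u,z,True),4)
print('nest rim ctr',f(N(384.5,215),.045), 'L',f(N(258,215),.045),'R',f(N(511,215),.045))
print('floor ctr',f(N(385.5,212),.034))
for y in (120,350,520): print('L/R inner',f(Z(122,y),.112),f(Z({120:522,350:524,520:525}[y],y),.112))
print('screws L',f(Z(84,150),.112),f(Z(86,351),.112),f(Z(94,542),.112),'R',f(Z(556,156),.112),f(Z(553,351),.112))
print('frame edge',f(Z(120,78),.112),f(Z(520,76),.112))
print('guard edge',f(Z(128,402),.108),f(Z(515,404),.108))
print('posts',f(Z(208,568),.108),f(Z(430,568),.108))
```

```text
nest rim ctr [ 0.5105 -0.1496  0.045 ] L [ 0.4718 -0.1509  0.045 ] R [ 0.5493 -0.1475  0.045 ]
floor ctr [ 0.511  -0.1481  0.034 ]
L/R inner [ 0.4302 -0.0844  0.112 ] [ 0.5877 -0.0767  0.112 ]
L/R inner [ 0.4342 -0.2     0.112 ] [ 0.5939 -0.1931  0.112 ]
L/R inner [ 0.4342 -0.2878  0.112 ] [ 0.6024 -0.2815  0.112 ]
screws L [ 0.4156 -0.0997  0.112 ] [ 0.4195 -0.2007  0.112 ] [ 0.422  -0.3005  0.112 ] R [ 0.6022 -0.0939  0.112 ] [ 0.6061 -0.1928  0.112 ]
frame edge [ 0.4281 -0.0621  0.112 ] [ 0.5865 -0.0531  0.112 ]
guard edge [ 0.4362 -0.2266  0.108 ] [ 0.5933 -0.2212  0.108 ]
posts [ 0.4702 -0.3142  0.108 ] [ 0.5647 -0.3108  0.108 ]
```

Call:
servo_tool(series=[{"travel": [0.03, 0, 0], "angular": [0, 0, 0]}, {"travel": [0.035, 0, 0], "angular": [0, 0, 0]}, {"travel": [0.02, 0, 0], "angular": [0, 0, 0]}, {"travel": [0, 0, 0], "angular": [0, 0, 0]}, {"travel": [0, 0, 0], "angular": [0, 0, 0]}])

```text
time: 2.65
position: [0.4983, -0.1557, 0.3008]
tool_rot: [2.185, 2.256, -0.002]
ft_force: [-0.2, -0.8, 0.5]
grip_width: 0.999
```

Run:
```python
from h import *
plan([.4815,.138,.30],np.pi/2+.034)
im,c=snap('wrist','w3'); print(ray(c,c['cx']+1e-6,c['cy'],True))
a=cv2.imread('pics/w3.png')[60:230,230:410]; cv2.imwrite('pics/w3z.png',cv2.resize(a,None,fx=3.5,fy=3.5,interpolation=cv2.INTER_CUBIC))
```

```text
t 2.65 p [ 0.4983 -0.1557  0.3008] F [-0.22 -0.85  0.5 ] grip 0.999 xyaw 1.6028 q7 0.267 tilt [-0.0001 -0.0016]
 delta tool now: [ 0.2941 -0.0074  0.0003]
 rot (tool): [-0.0001  0.0016 -0.002 ]  delta in goal axes: [ 0.2942 -0.0068  0.0008]
(array([ 0.49589851, -0.09155068,  0.47611221]), array([ 0.00816165, -0.24157174, -0.97034864]))
```

View pics/w3z.png

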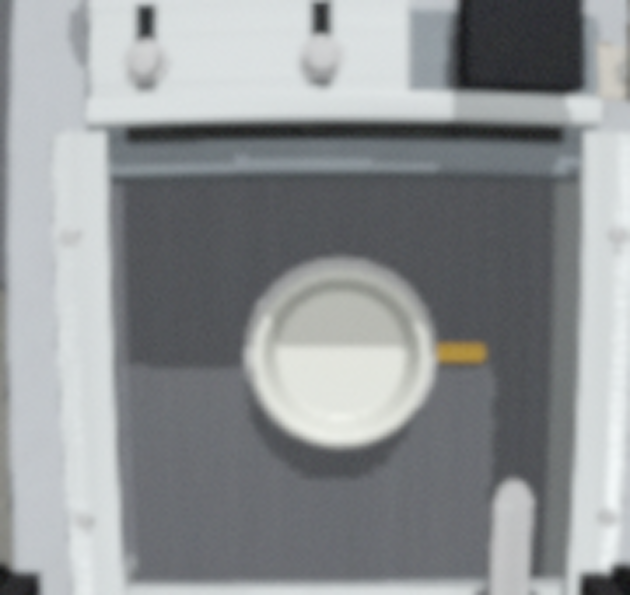

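View pics/w3.png

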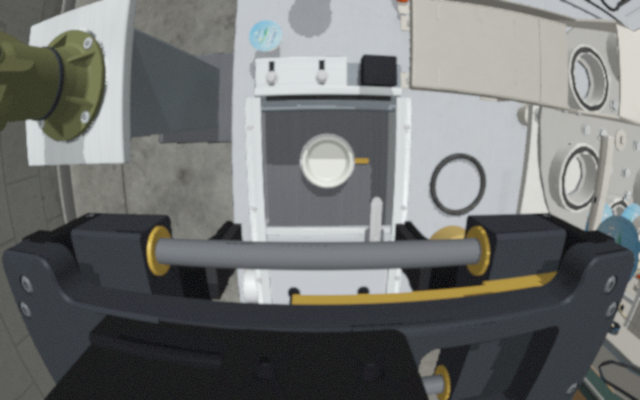

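Run:
```python
from h import *
c=load('w3')
N=lambda x,y:(230+x/3.5-.36,60+y/3.5-.36)
f=lambda u,z:np.round(onz(c,*u,z,True),4)
print('rim',f(N(340.5,352),.045),f(N(245,352),.045),f(N(437,352),.045))
print('rim top/bot',f(N(341,257),.045),f(N(341,448),.045))
print('floor',f(N(342,352),.034))
print('frame edge',f(N(345,124),.112),'wall line',f(N(345,168),.1),'guard edge',f(N(345,582),.108))
print('screws',f(N(70,238),.112),f(N(618,236),.112),f(N(86,520),.112),f(N(607,518),.112))
print('inner',f(N(107,238),.112),f(N(582,236),.112))
```

```text
rim [ 0.5104 -0.1464  0.045 ] [ 0.4722 -0.1475  0.045 ] [ 0.5492 -0.145   0.045 ]
rim top/bot [ 0.5093 -0.1083  0.045 ] [ 0.5121 -0.1857  0.045 ]
floor [ 0.5114 -0.1478  0.034 ]
frame edge [ 0.507  -0.0609  0.112 ] wall line [ 0.5079 -0.0752  0.1   ] guard edge [ 0.5131 -0.2212  0.108 ]
screws [ 0.4154 -0.1009  0.112 ] [ 0.6019 -0.0934  0.112 ] [ 0.4203 -0.1999  0.112 ] [ 0.6062 -0.1935  0.112 ]
inner [ 0.4282 -0.1009  0.112 ] [ 0.5891 -0.0944  0.112 ]
```

Call:
servo_tool(series=[{"travel": [0.03, 0, 0], "angular": [0, 0, 0]}, {"travel": [0.045, -0.002, 0.01], "angular": [0, 0, 0]}, {"travel": [0.045, -0.002, 0.02], "angular": [0, 0, 0]}, {"travel": [0.045, -0.002, 0.02], "angular": [0, 0, 0]}, {"travel": [0.035, -0.001, 0.02], "angular": [0, 0, 0]}])

```text
time: 3.2
position: [0.485, 0.0463, 0.2302]
tool_rot: [2.185, 2.257, 0.001]
ft_force: [-0.1, 0.2, 0.7]
grip_width: 0.998
```

Call:
servo_tool(series=[{"travel": [0.01, 0, 0.02], "angular": [0, 0, 0]}, {"travel": [0, 0, 0], "angular": [0, 0, 0]}, {"travel": [0, 0, 0], "angular": [0, 0, 0]}])

```text
time: 3.5
position: [0.485, 0.0534, 0.2109]
tool_rot: [-2.186, -2.256, 0.001]
ft_force: [0.2, -0.4, 0.1]
grip_width: 0.999
```

Run:
```python
from h import *
plan([.4815,.138,.11],np.pi/2+.035)
snap('wrist','w4')
```

```text
t 3.5 p [0.485  0.0534 0.2109] F [ 0.23 -0.39  0.09] grip 0.999 xyaw 1.6021 q7 -0.125 tilt [-0.0005 -0.0004]
 delta tool now: [ 0.0847 -0.0008  0.1009]
 rot (tool): [-0.0005  0.0004 -0.0037]  delta in goal axes: [ 0.0847 -0.0005  0.1009]
```

View pics/w4.png

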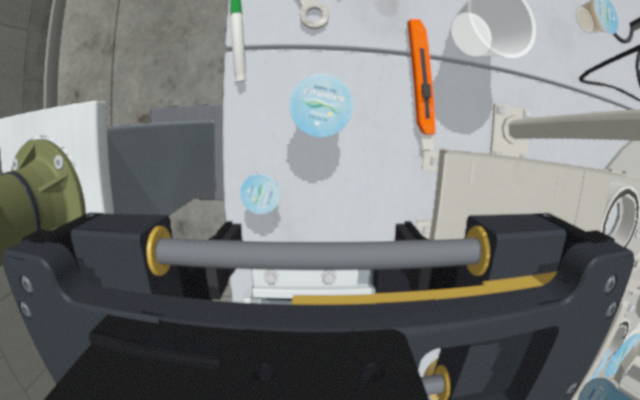

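The lid is centred at about (321,105). The knife is at (422,80) and the chute support at (505,125).

Run:
```python
from h import *
c=load('w4'); f=lambda u,z:np.round(onz(c,*u,z,True),4)
im=cv2.imread('pics/w4.png'); hsv=cv2.cvtColor(im,cv2.COLOR_BGR2HSV)
m=((hsv[...,0]>85)&(hsv[...,0]<110)&(hsv[...,1]>45)).astype(np.uint8)*255
m=cv2.morphologyEx(m,cv2.MORPH_CLOSE,np.ones((5,5)))
cs,_=cv2.findContours(m,0,2)
for k in cs:
    if cv2.contourArea(k)>300:
        e=cv2.fitEllipse(cv2.convexHull(k)); print(e,cv2.contourArea(k), f(e[0],.057))
print('knife',f((428,132),.0),f((414,22),0)); print('post base',f((505,140),0),'post at z.1',f((505,125),.1),'chute edge',f((437,180),.1))
print('small cup',f((260,194),.04))
```

```text
((604.2389526367188, 401.31536865234375), (49.40497589111328, 147.6642303466797), 24.588363647460938) 1360.0 [ 1.3694 -0.5755  0.057 ]
((501.88482666015625, 375.99822998046875), (64.1954116821289, 120.05308532714844), 43.23590850830078) 2138.0 [ 0.8228 -0.2837  0.057 ]
((173.8811492919922, 342.38214111328125), (25.591596603393555, 72.29774475097656), 102.61392974853516) 513.0 [ 0.2768 -0.1957  0.057 ]
((284.2284851074219, 316.98046875), (25.156965255737305, 49.330482482910156), 104.23982238769531) 339.0 [ 0.4466 -0.126   0.057 ]
((235.4647216796875, 314.15032958984375), (22.18252944946289, 62.55074691772461), 96.5835189819336) 384.0 [ 0.3817 -0.1271  0.057 ]
((451.543212890625, 312.74261474609375), (26.536182403564453, 67.635009765625), 83.74398803710938) 322.5 [ 0.6743 -0.1237  0.057 ]
((449.4910583496094, 278.2112121582031), (19.84473991394043, 58.24180221557617), 90.3816146850586) 386.5 [ 0.6581 -0.0677  0.057 ]
((155.64956665039062, 288.7563781738281), (66.49495697021484, 129.98753356933594), 103.7326431274414) 1555.0 [ 0.2676 -0.101   0.057 ]
((557.53662109375, 266.9258728027344), (55.26061248779297, 90.47108459472656), 28.5116024017334) 1327.5 [ 0.8548 -0.0641  0.057 ]
((73.94969940185547, 258.8133544921875), (57.87586212158203, 73.18722534179688), 167.31698608398438) 1261.5 [ 0.1168 -0.0736  0.057 ]
((258.61236572265625, 193.68736267089844), (36.51519775390625, 40.18810272216797), 153.19178771972656) 745.5 [0.4195 0.0368 0.057 ]
((320.7051696777344, 105.73928833007812), (61.86659240722656, 62.70655822753906), 71.56230163574219) 2778.5 [0.4851 0.1338 0.057 ]
((606.5292358398438, 12.262720108032227), (16.924259185791016, 46.66402816772461), 160.6038818359375) 352.0 [0.926  0.3452 0.057 ]
knife [0.6252 0.1117 0.    ] [0.6022 0.2567 0.    ]
post base [0.7476 0.1118 0.    ] post at z.1 [0.6775 0.129  0.1   ] chute edge [0.6022 0.0667 0.1   ]
small cup [0.4179 0.0323 0.04  ]
```

Call:
servo_tool(series=[{"travel": [0.015, 0, 0.04], "angular": [0, 0, 0]}, {"travel": [0.015, 0, 0.04], "angular": [0, 0, 0]}, {"travel": [0.005, 0, 0.03], "angular": [0, 0, 0]}, {"travel": [0, 0, 0], "angular": [0, 0, 0]}, {"travel": [0, 0, 0], "angular": [0, 0, 0]}])

```text
time: 4.05
position: [0.4845, 0.0891, 0.1019]
tool_rot: [2.186, 2.256, 0.001]
ft_force: [1.4, 0.7, 0.2]
grip_width: 0.998
```

Run:
```python
from h import *
plan([.4851,.1338,.10],np.pi/2+.035)
im,c=snap('wrist','w5'); snap('scene','s5');snap('side','d5'); f=lambda u,z:np.round(onz(c,*u,z,True),4)
im=cv2.imread('pics/w5.png'); hsv=cv2.cvtColor(im,cv2.COLOR_BGR2HSV)
m=((hsv[...,0]>85)&(hsv[...,0]<110)&(hsv[...,1]>45)).astype(np.uint8)*255
m=cv2.morphologyEx(m,cv2.MORPH_CLOSE,np.ones((5,5)))
cs,_=cv2.findContours(m,0,2)
for k in cs:
    if cv2.contourArea(k)>300:
        e=cv2.fitEllipse(cv2.convexHull(k)); 
        if e[0][1]<215: print(e,cv2.contourArea(k), f(e[0],.057))
```

```text
t 4.05 p [0.4845 0.0891 0.1019] F [1.38 0.7  0.17] grip 0.998 xyaw 1.6024 q7 -0.286 tilt [0.0008 0.0001]
 delta tool now: [0.0446 0.002  0.0019]
 rot (tool): [ 0.0008 -0.     -0.0034]  delta in goal axes: [0.0446 0.0021 0.0019]
((320.9444580078125, 147.00270080566406), (92.10713195800781, 92.74410247802734), 51.32374572753906) 5254.5 [0.485  0.1347 0.057 ]
```

View pics/w5.png

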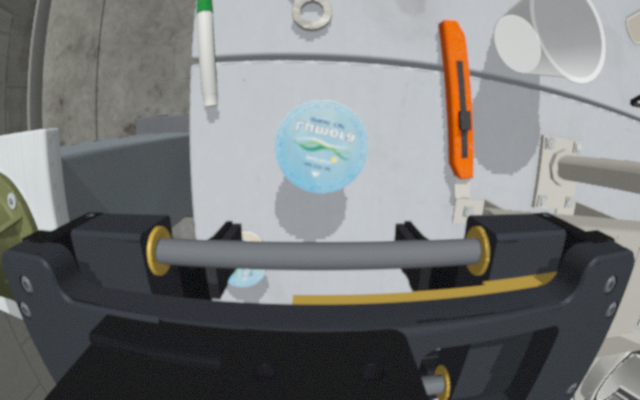

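View pics/d5.png

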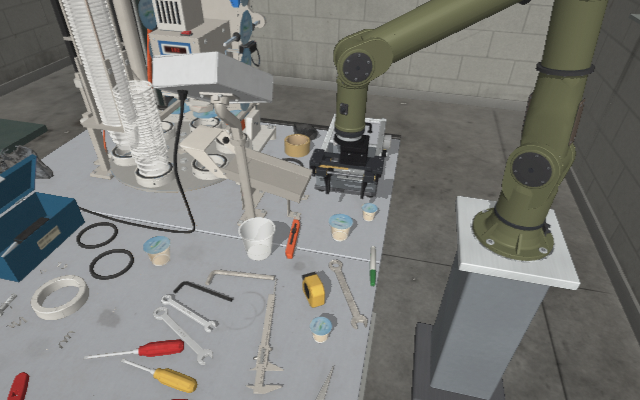

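Call:
servo_tool(series=[{"travel": [0.025, -0.0005, 0], "angular": [0, 0, -0.0035]}, {"travel": [0.0212, -0.0005, 0], "angular": [0, 0, 0]}, {"travel": [0, 0, 0.025], "angular": [0, 0, 0]}, {"travel": [0, 0, 0.028], "angular": [0, 0, 0]}, {"travel": [0, 0, 0.019], "angular": [0, 0, 0]}])

```text
time: 4.7
position: [0.4818, 0.136, 0.0289]
tool_rot: [2.179, 2.26, 0.001]
ft_force: [0.6, 0.1, -0.0]
grip_width: 1.002
```

Call:
servo_tool(series=[{"travel": [0, 0, 0], "angular": [0, 0, 0]}, {"travel": [0, 0, 0], "angular": [0, 0, 0]}])

```text
time: 4.9
position: [0.4819, 0.1365, 0.0301]
tool_rot: [2.179, 2.261, 0.002]
ft_force: [-0.2, 0.4, 0.1]
grip_width: 0.999
```

Run:
```python
from h import *
plan([.485,.1355,.029],np.pi/2+.035)
snap('wrist','w6');snap('scene','s6')
```

```text
t 4.9 p [0.4819 0.1365 0.0301] F [-0.24  0.44  0.13] grip 0.999 xyaw 1.6075 q7 -0.478 tilt [0.0018 0.0002]
 delta tool now: [-0.0011  0.0031  0.0011]
 rot (tool): [ 0.0018 -0.0001  0.0017]  delta in goal axes: [-0.0011  0.0031  0.0011]
```

View pics/w6.png

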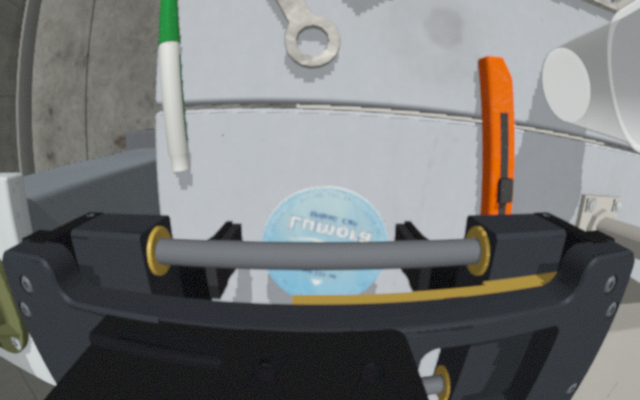

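View pics/s6.png

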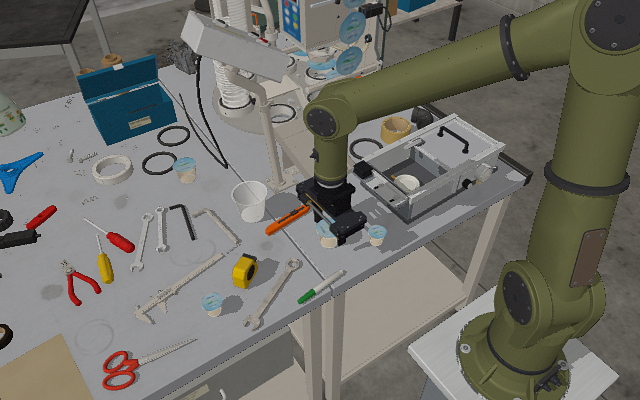

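Run:
```python
from h import *
c=load('w6')
print(proj(c,[[.4819,.1365,.057],[.485,.1347,.057]],True))
th=np.linspace(0,6.28,200)
for ctr in ([.485,.1347],[.4845,.136],[.4845,.138]):
    q=proj(c,np.c_[ctr[0]+.034*np.cos(th),ctr[1]+.034*np.sin(th),0*th+.057],True); print(ctr,q.min(0),q.max(0))
```

```text
[[318.7700287  247.18299882]
 [324.57642385 250.51446017]]
[0.485, 0.1347] [259.96013544 186.71044216] [388.64022078 304.56139561]
[0.4845, 0.136] [258.95826407 184.08050334] [387.99846504 302.66615009]
[0.4845, 0.138] [258.85172325 180.07230858] [388.4114319  299.75412682]
```

Call:
servo_tool(series=[{"travel": [-0.001, 0.003, 0.001], "angular": [0, 0, 0]}, {"travel": [0, 0, 0], "angular": [0, 0, 0]}])

```text
time: 5.2
position: [0.485, 0.1355, 0.0286]
tool_rot: [2.179, 2.261, 0.002]
ft_force: [-0.5, -1.0, 0.4]
grip_width: 1.002
```

Call:
servo_tool(series=[{"travel": [0, 0, 0], "angular": [0, 0, 0]}, {"travel": [0, 0, 0], "angular": [0, 0, 0]}, {"travel": [0, 0, 0], "angular": [0, 0, 0]}, {"travel": [0, 0, 0], "angular": [0, 0, 0]}, {"travel": [0, 0, 0], "angular": [0, 0, 0]}], claw=0.05, squeeze=12)

```text
time: 5.7
position: [0.4839, 0.1358, 0.0278]
tool_rot: [2.179, 2.263, 0.0]
ft_force: [0.6, -0.4, 1.1]
grip_width: 0.77
```

Call:
servo_tool(series=[{"travel": [0, 0, 0], "angular": [0, 0, 0]}, {"travel": [0, 0, 0], "angular": [0, 0, 0]}, {"travel": [0, 0, 0], "angular": [0, 0, 0]}])

```text
time: 6.0
position: [0.4839, 0.1358, 0.0278]
tool_rot: [2.179, 2.263, 0.0]
ft_force: [0.2, 0.4, 0.6]
grip_width: 0.772
```

Call:
servo_tool(series=[{"travel": [0, 0, -0.01], "angular": [0, 0, 0]}, {"travel": [0, 0, -0.02], "angular": [0, 0, 0]}, {"travel": [0, 0, -0.03], "angular": [0, 0, 0]}, {"travel": [0, 0, -0.04], "angular": [0, 0, 0]}, {"travel": [0, 0, -0.04], "angular": [0, 0, 0]}], squeeze=15)

```text
time: 6.5
position: [0.4829, 0.1359, 0.1692]
tool_rot: [-2.178, -2.263, 0.001]
ft_force: [1.4, 0.4, -0.5]
grip_width: 0.769
```

Call:
servo_tool(series=[{"travel": [0, 0, -0.03], "angular": [0, 0, 0]}, {"travel": [0, 0, 0], "angular": [0, 0, 0]}, {"travel": [0, 0, 0], "angular": [0, 0, 0]}, {"travel": [0, 0, 0], "angular": [0, 0, 0]}])

```text
time: 6.9
position: [0.4827, 0.1354, 0.1966]
tool_rot: [-2.178, -2.262, 0.003]
ft_force: [-0.6, 0.2, -1.5]
grip_width: 0.77
```

Run:
```python
from h import *
plan([.511,-.1475,.20],np.pi/2+.035)
snap('wrist','w7');snap('side','d7');snap('scene','s7')
a=cv2.imread('pics/d7.png')[140:260,280:420];b=cv2.imread('pics/s7.png')[130:250,270:410]
cv2.imwrite('pics/z7.png',cv2.resize(np.hstack([a,b]),None,fx=2.8,fy=2.8,interpolation=cv2.INTER_CUBIC))
```

```text
t 6.9 p [0.4827 0.1354 0.1966] F [-0.58  0.19 -1.46] grip 0.77 xyaw 1.6084 q7 -0.319 tilt [-0.0023 -0.0006]
 delta tool now: [-0.2838  0.0176 -0.0033]
 rot (tool): [-0.0023  0.0005  0.0026]  delta in goal axes: [-0.2837  0.0184 -0.0034]
```

View pics/z7.png

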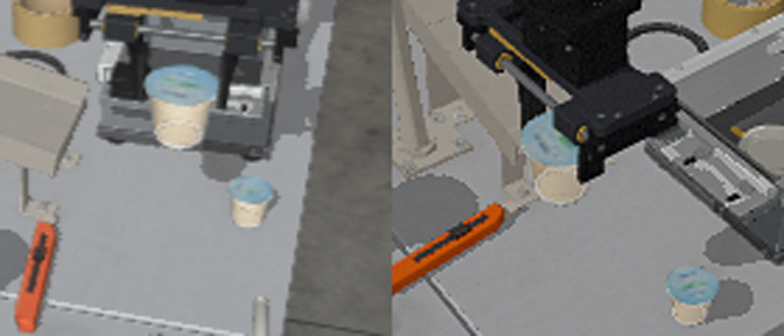

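View pics/w7.png

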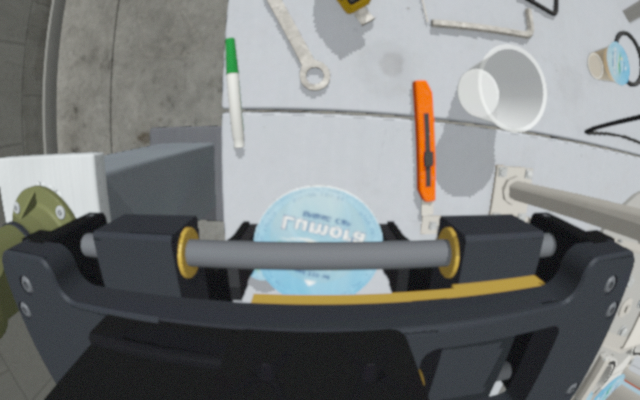

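The cup is held upright between the pads. Next I'll work out its offset in the grip from the lid edge at rows 185 to 186.

Run:
```python
from h import *
c=load('w7'); p=np.array([.4827,.1354,.1966])
th=np.linspace(0,6.28,200)
for dy in(-.003,0,.003):
    q=proj(c,np.c_[p[0]+.034*np.cos(th),p[1]+dy+.034*np.sin(th),0*th+p[2]+.029],True); print(dy,q.min(0),q.max(0))
im=cv2.imread('pics/w7.png'); hsv=cv2.cvtColor(im,cv2.COLOR_BGR2HSV)
m=(hsv[...,0]>85)&(hsv[...,0]<110)&(hsv[...,1]>45)
ys,xs=np.nonzero(m[170:240,240:400]); print(ys.min()+170,xs.min()+240,xs.max()+240)
print([ (i,m[i,250:390].sum()) for i in range(180,195)])
```

```text
-0.003 [253.27462567 189.88239537] [383.22504308 308.18665428]
0 [253.07573703 183.82354829] [383.84434883 303.85082886]
0.003 [252.88630414 177.71560657] [384.4599984  299.43211602]
193 252 393
[(180, np.int64(0)), (181, np.int64(0)), (182, np.int64(0)), (183, np.int64(0)), (184, np.int64(0)), (185, np.int64(0)), (186, np.int64(0)), (187, np.int64(0)), (188, np.int64(0)), (189, np.int64(0)), (190, np.int64(0)), (191, np.int64(0)), (192, np.int64(0)), (193, np.int64(2)), (194, np.int64(6))]
```

Call:
servo_tool(series=[{"travel": [-0.01, 0.001, 0], "angular": [0, 0, 0]}, {"travel": [-0.02, 0.001, 0], "angular": [0, 0, 0]}, {"travel": [-0.03, 0.002, 0], "angular": [0, 0, 0]}, {"travel": [-0.035, 0.002, 0], "angular": [0, 0, 0]}, {"travel": [-0.035, 0.002, 0], "angular": [0, 0, 0]}])

```text
time: 7.55
position: [0.4964, 0.0042, 0.1974]
tool_rot: [-2.179, -2.263, 0.001]
ft_force: [1.0, 0.4, 0.3]
grip_width: 0.77
```

Call:
servo_tool(series=[{"travel": [-0.035, 0.002, 0], "angular": [0, 0, 0]}, {"travel": [-0.035, 0.002, 0], "angular": [0, 0, 0]}, {"travel": [-0.035, 0.002, 0], "angular": [0, 0, 0]}, {"travel": [-0.025, 0.002, 0], "angular": [0, 0, 0]}, {"travel": [-0.015, 0.002, 0], "angular": [0, 0, 0]}])

```text
time: 8.05
position: [0.5113, -0.1419, 0.197]
tool_rot: [-2.183, -2.258, 0.002]
ft_force: [-0.3, 0.6, -1.2]
grip_width: 0.77
```

Call:
servo_tool(series=[{"travel": [-0.008, 0.0004, 0], "angular": [0, 0, 0]}, {"travel": [0, 0, 0], "angular": [0, 0, 0]}, {"travel": [0, 0, 0], "angular": [0, 0, 0]}])

```text
time: 8.35
position: [0.5128, -0.1448, 0.1977]
tool_rot: [-2.177, -2.264, -0.001]
ft_force: [0.2, -0.1, -1.9]
grip_width: 0.768
```

Run:
```python
from h import *
plan([.511,-.147,.10],np.pi/2+.035)
snap('side','d8');snap('scene','s8')
a=cv2.imread('pics/d8.png')[100:220,290:430];b=cv2.imread('pics/s8.png')[100:220,360:500]
cv2.imwrite('pics/z8.png',cv2.resize(np.hstack([a,b]),None,fx=2.8,fy=2.8,interpolation=cv2.INTER_CUBIC))
```

```text
t 8.35 p [ 0.5128 -0.1448  0.1977] F [ 0.25 -0.06 -1.87] grip 0.768 xyaw 1.6102 q7 0.213 tilt [-0.0002  0.0008]
 delta tool now: [-0.0022 -0.0019  0.0977]
 rot (tool): [-0.0002 -0.0008  0.0044]  delta in goal axes: [-0.0022 -0.0019  0.0977]
```

View pics/z8.png

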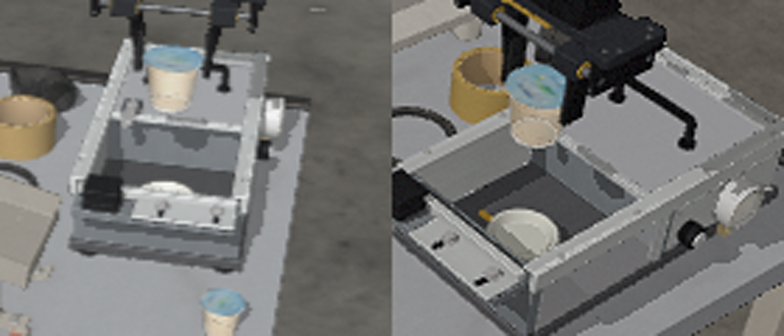

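Call:
servo_tool(series=[{"travel": [-0.0022, -0.0019, 0.015], "angular": [0, 0, 0.004]}, {"travel": [0, 0, 0.03], "angular": [0, 0, 0]}, {"travel": [0, 0, 0.03], "angular": [0, 0, 0]}, {"travel": [0, 0, 0.022], "angular": [0, 0, 0]}, {"travel": [0, 0, 0.01], "angular": [0, 0, 0]}])

```text
time: 8.95
position: [0.5087, -0.1477, 0.0876]
tool_rot: [-2.18, -2.256, 0.003]
ft_force: [-0.1, -0.9, -1.2]
grip_width: 0.768
```

Call:
servo_tool(series=[{"travel": [0, 0, 0.006], "angular": [0, 0, 0]}, {"travel": [0, 0, 0], "angular": [0, 0, 0]}, {"travel": [0, 0, 0], "angular": [0, 0, 0]}])

```text
time: 9.25
position: [0.5117, -0.1488, 0.0857]
tool_rot: [2.183, 2.257, 0.001]
ft_force: [-0.4, 0.0, -0.8]
grip_width: 0.77
```

Run:
```python
from h import *
plan([.511,-.147,.062],np.pi/2+.035)
snap('side','d9');snap('scene','s9')
a=cv2.imread('pics/d9.png')[100:220,290:430];b=cv2.imread('pics/s9.png')[100:220,360:500]
cv2.imwrite('pics/z9.png',cv2.resize(np.hstack([a,b]),None,fx=2.8,fy=2.8,interpolation=cv2.INTER_CUBIC))
```

```text
t 9.25 p [ 0.5117 -0.1488  0.0857] F [-0.41  0.03 -0.82] grip 0.77 xyaw 1.6044 q7 0.159 tilt [ 0.0016 -0.0007]
 delta tool now: [ 0.0018 -0.0007  0.0237]
 rot (tool): [ 0.0016  0.0008 -0.0013]  delta in goal axes: [ 0.0018 -0.0007  0.0237]
```

View pics/z9.png

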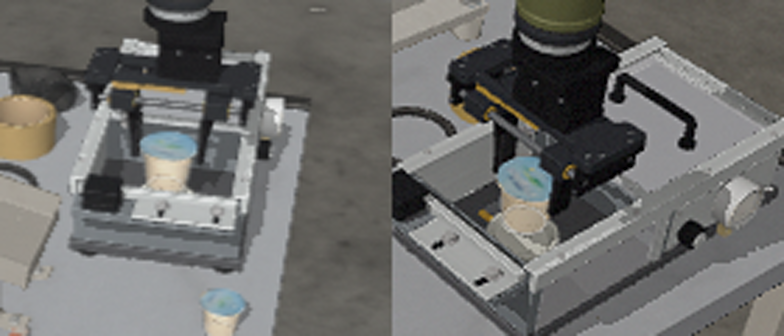

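Call:
servo_tool(series=[{"travel": [0.0012, -0.0005, 0.006], "angular": [0, 0, 0]}, {"travel": [0, 0, 0.006], "angular": [0, 0, 0]}, {"travel": [0, 0, 0.003], "angular": [0, 0, 0]}, {"travel": [0, 0, 0.002], "angular": [0, 0, 0]}, {"travel": [0, 0, 0], "angular": [0, 0, 0]}])

```text
time: 9.85
position: [0.5101, -0.1474, 0.0673]
tool_rot: [-2.183, -2.258, 0.0]
ft_force: [-0.3, -0.2, -0.8]
grip_width: 0.773
```

Call:
servo_tool(series=[{"travel": [0, 0, 0.0015], "angular": [0, 0, 0]}, {"travel": [0, 0, 0.001], "angular": [0, 0, 0]}, {"travel": [0, 0, 0.001], "angular": [0, 0, 0]}, {"travel": [0, 0, 0], "angular": [0, 0, 0]}])

```text
time: 10.25
position: [0.5103, -0.1475, 0.0642]
tool_rot: [-2.184, -2.258, 0.0]
ft_force: [-0.0, -0.9, -0.6]
grip_width: 0.77
```

Call:
servo_tool(series=[{"travel": [0, 0, 0.001], "angular": [0, 0, 0]}, {"travel": [0, 0, 0.001], "angular": [0, 0, 0]}, {"travel": [0, 0, 0], "angular": [0, 0, 0]}])

```text
time: 10.55
position: [0.5103, -0.1475, 0.0621]
tool_rot: [-2.184, -2.258, 0.0]
ft_force: [-0.1, 0.8, -1.3]
grip_width: 0.767
```

Call:
servo_tool(series=[{"travel": [0, 0, 0.0007], "angular": [0, 0, 0]}, {"travel": [0, 0, 0.0005], "angular": [0, 0, 0]}, {"travel": [0, 0, 0], "angular": [0, 0, 0]}])

```text
time: 10.85
position: [0.5105, -0.1474, 0.0617]
tool_rot: [2.184, 2.258, -0.001]
ft_force: [-2.4, 1.2, 5.3]
grip_width: 0.767
```

Call:
servo_tool(series=[{"travel": [0, 0, 0], "angular": [0, 0, 0]}, {"travel": [0, 0, 0], "angular": [0, 0, 0]}, {"travel": [0, 0, 0], "angular": [0, 0, 0]}, {"travel": [0, 0, 0], "angular": [0, 0, 0]}, {"travel": [0, 0, 0], "angular": [0, 0, 0]}], claw=0.086)

```text
time: 11.35
position: [0.5104, -0.1474, 0.0609]
tool_rot: [-2.184, -2.258, 0.0]
ft_force: [-0.4, -0.5, -0.5]
grip_width: 0.982
```

Run:
```python
from h import *
plan([.511,-.147,.2],np.pi/2+.035)
snap('wrist','w10');snap('side','d10');snap('scene','s10')
a=cv2.imread('pics/d10.png')[100:220,290:430];b=cv2.imread('pics/s10.png')[100:220,360:500]
cv2.imwrite('pics/z10.png',cv2.resize(np.hstack([a,b]),None,fx=2.8,fy=2.8,interpolation=cv2.INTER_CUBIC))
```

```text
t 11.35 p [ 0.5104 -0.1474  0.0609] F [-0.45 -0.47 -0.46] grip 0.982 xyaw 1.6043 q7 0.141 tilt [-0.0001  0.    ]
 delta tool now: [ 0.0004  0.0006 -0.1391]
 rot (tool): [-0.0001 -0.     -0.0015]  delta in goal axes: [ 0.0004  0.0006 -0.1391]
```

View pics/z10.png

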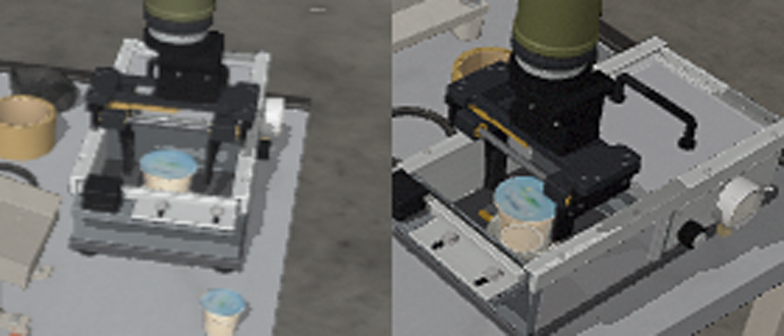

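View pics/w10.png

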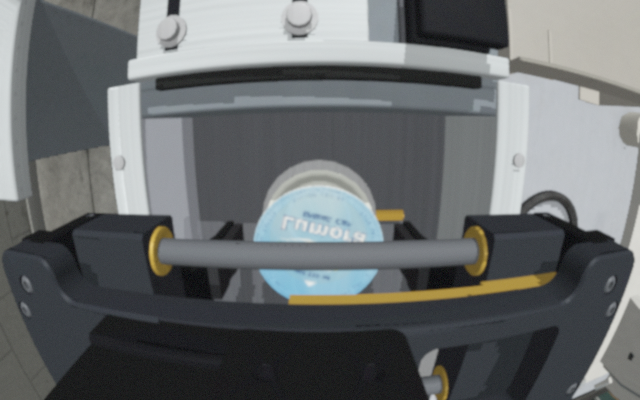

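Cup released and standing. Raising clear, then back behind the handle.

Call:
servo_tool(series=[{"travel": [0, 0, -0.02], "angular": [0, 0, 0]}, {"travel": [0, 0, -0.03], "angular": [0, 0, 0]}, {"travel": [0, 0, -0.045], "angular": [0, 0, 0]}, {"travel": [-0.01, 0, -0.045], "angular": [0, 0, 0]}, {"travel": [-0.04, 0, -0.02], "angular": [0, 0, 0]}])

```text
time: 12.0
position: [0.5153, -0.1931, 0.2264]
tool_rot: [2.17, 2.263, 0.006]
ft_force: [1.7, -0.5, -0.1]
grip_width: 0.991
```

Call:
servo_tool(series=[{"travel": [-0.045, 0, 0], "angular": [0, 0, 0]}, {"travel": [-0.045, 0, 0], "angular": [0, 0, 0]}, {"travel": [-0.045, 0, 0], "angular": [0, 0, 0]}, {"travel": [-0.035, 0, 0], "angular": [0, 0, 0]}, {"travel": [-0.015, 0, 0], "angular": [0, 0, 0]}], claw=0.01)

```text
time: 12.5
position: [0.5165, -0.387, 0.2201]
tool_rot: [-2.19, -2.252, 0.003]
ft_force: [0.3, -0.3, -0.4]
grip_width: 0.62
```

Call:
servo_tool(series=[{"travel": [0, 0, 0], "angular": [0, 0, 0]}, {"travel": [0, 0, 0], "angular": [0, 0, 0]}, {"travel": [0, 0, 0], "angular": [0, 0, 0]}])

```text
time: 12.8
position: [0.5193, -0.3794, 0.2215]
tool_rot: [-2.18, -2.262, -0.002]
ft_force: [-0.6, -0.4, -0.0]
grip_width: 0.343
```

Run:
```python
from h import *
plan([.518,-.35,.131],np.pi/2+.035)
snap('wrist','w11')
```

```text
t 12.8 p [ 0.5193 -0.3794  0.2215] F [-0.58 -0.45 -0.03] grip 0.343 xyaw 1.608 q7 0.524 tilt [0.0006 0.0008]
 delta tool now: [ 0.0294 -0.0003  0.0905]
 rot (tool): [ 0.0006 -0.0008  0.0022]  delta in goal axes: [ 0.0294 -0.0003  0.0905]
```

View pics/w11.png

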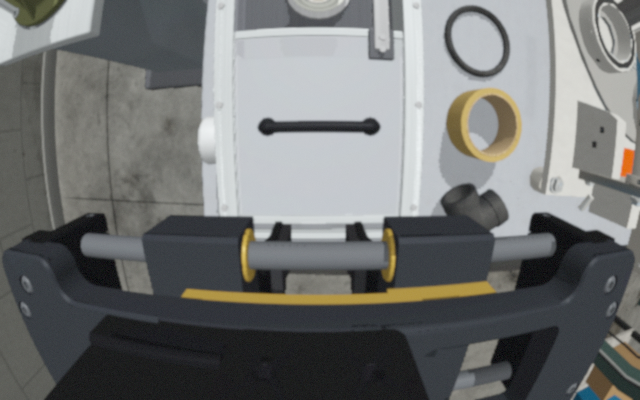

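The handle bar runs from (266,127) to (373,126), square to the image. I'll check that and what is visible at the nest.

Run:
```python
from h import *
c=load('w11')
print(onz(c,266,127,.136,True),onz(c,373,126,.136,True),onz(c,320,127,.136,True), onz(c,320,127,.141,True))
print(proj(c,[[.511,-.147,.091],[.511,-.18,.09],[.511,-.147,.045],[.511,-.186,.045]],True))
snap('side','d11');snap('scene','s11')
a=cv2.imread('pics/d11.png')[100:220,290:430];b=cv2.imread('pics/s11.png')[100:220,360:500]
cv2.imwrite('pics/z11.png',cv2.resize(np.hstack([a,b]),None,fx=2.8,fy=2.8,interpolation=cv2.INTER_CUBIC))
```

```text
[ 0.4731372  -0.32135322  0.136     ] [ 0.56333031 -0.31713699  0.136     ] [ 0.51864751 -0.32023836  0.136     ] [ 0.51860542 -0.32015033  0.141     ]
[[318.29026352 -34.62622784]
 [317.09762043  -7.49991213]
 [318.20251828 -16.9911728 ]
 [316.9577454   12.06697428]]
```

View pics/z11.png

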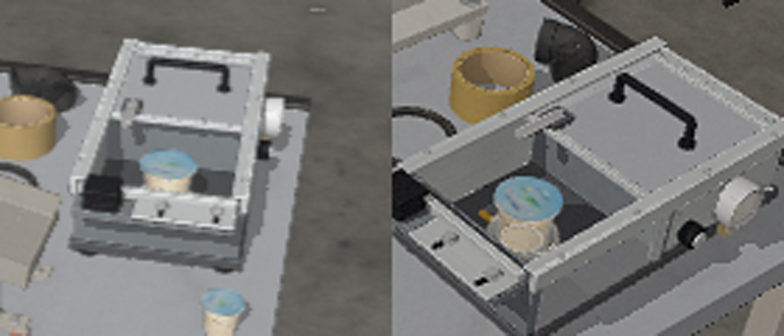

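Call:
servo_tool(series=[{"travel": [0.005, 0, 0.02], "angular": [0, 0, 0]}, {"travel": [0.01, 0, 0.03], "angular": [0, 0, 0]}, {"travel": [0.004, 0, 0.025], "angular": [0, 0, 0]}, {"travel": [0, 0, 0.0155], "angular": [0, 0, 0.002]}, {"travel": [0, 0, 0], "angular": [0, 0, 0]}], claw=0.005)

```text
time: 13.45
position: [0.5163, -0.3623, 0.1284]
tool_rot: [-2.183, -2.254, 0.001]
ft_force: [-0.7, 0.5, -0.2]
grip_width: 0.061
```

Call:
servo_tool(series=[{"travel": [0, 0, 0], "angular": [0, 0, 0]}, {"travel": [0, 0, 0], "angular": [0, 0, 0]}, {"travel": [0, 0, 0], "angular": [0, 0, 0]}])

```text
time: 13.75
position: [0.5184, -0.3641, 0.1321]
tool_rot: [2.185, 2.254, 0.0]
ft_force: [0.7, 0.3, 0.4]
grip_width: 0.057
```

Run:
```python
from h import *
plan([.5192,-.336,.131],np.pi/2+.035)
cs=load('s11');cd=load('d11')
print('lid',onz(cs,360+(528-392)/2.8,100+199/2.8,.091),onz(cd,290+168/2.8,100+165/2.8,.091))
print(proj(cs,[.511,-.147,.091]),(360+(528-392)/2.8,100+199/2.8),proj(cd,[.511,-.147,.091]),(290+168/2.8,100+165/2.8))
```

```text
t 13.75 p [ 0.5184 -0.3641  0.1321] F [0.71 0.32 0.45] grip 0.057 xyaw 1.602 q7 0.48 tilt [ 0.002  -0.0016]
 delta tool now: [0.028  0.0017 0.0011]
 rot (tool): [ 0.002   0.0017 -0.0038]  delta in goal axes: [0.028  0.0018 0.0011]
lid [ 0.504844   -0.14414772  0.091     ] [ 0.5081334  -0.14519152  0.091     ]
[[407.85913804 169.46097018]] (408.57142857142856, 171.07142857142856) [[349.23440571 158.53463075]] (350.0, 158.92857142857144)
```

Call:
servo_tool(series=[{"travel": [0.008, 0.001, 0], "angular": [0, 0, 0]}, {"travel": [0.008, 0, 0], "angular": [0, 0, 0]}, {"travel": [0.005, 0, 0], "angular": [0, 0, 0]}, {"travel": [0.004, 0, 0], "angular": [0, 0, 0]}, {"travel": [0.004, 0, 0], "angular": [0, 0, 0]}])

```text
time: 14.25
position: [0.5177, -0.3338, 0.1306]
tool_rot: [2.186, 2.256, -0.0]
ft_force: [-1.1, 0.3, -1.4]
grip_width: 0.057
```

Call:
servo_tool(series=[{"travel": [0.004, 0, 0], "angular": [0, 0, 0]}, {"travel": [0.004, 0, 0], "angular": [0, 0, 0]}, {"travel": [0.006, 0, 0], "angular": [0, 0, 0]}, {"travel": [0.006, 0, 0], "angular": [0, 0, 0]}, {"travel": [0.006, 0, 0], "angular": [0, 0, 0]}])

```text
time: 14.75
position: [0.5169, -0.3077, 0.1305]
tool_rot: [-2.186, -2.256, -0.0]
ft_force: [0.3, 0.4, 0.6]
grip_width: 0.055
```

Run:
```python
from h import *
plan([.5155,-.215,.131],np.pi/2+.035)
snap('wrist','w12');snap('scene','s12')
```

```text
t 14.75 p [ 0.5169 -0.3077  0.1305] F [0.28 0.38 0.57] grip 0.055 xyaw 1.6024 q7 0.412 tilt [-0.  0.]
 delta tool now: [ 0.0927  0.0015 -0.0005]
 rot (tool): [-0.     -0.     -0.0033]  delta in goal axes: [ 0.0927  0.0018 -0.0005]
```

View pics/w12.png

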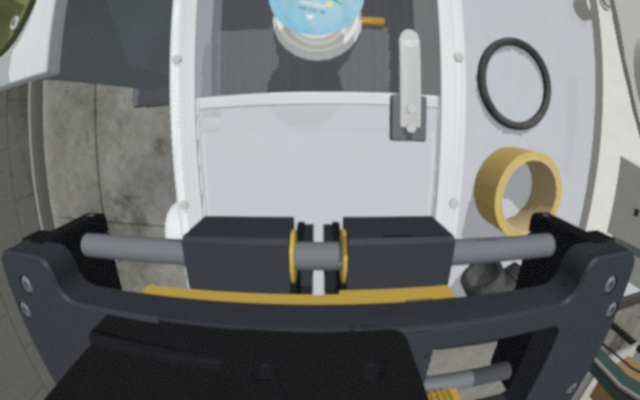

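View pics/s12.png

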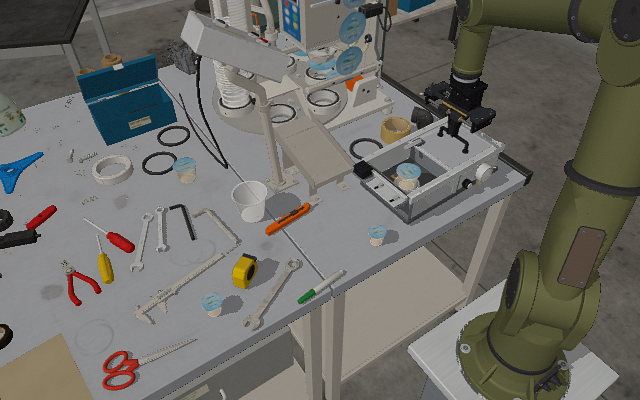

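Run:
```python
from h import *
c=load('w12')
print(onz(c,318,97,.108,True), onz(c,300,97,.108,True))
```

```text
[ 0.51414467 -0.22828397  0.108     ] [ 0.5027901  -0.22856632  0.108     ]
```

Run:
```python
from h import *
c=load('w12')
print(proj(c,[[.47,-.3195,.136],[.563,-.3195,.136],[.47,-.29,.136],[.517,-.3077,.1305],[.514,-.2212,.108]],True))
c=load('w11'); print('edge w11',onz(c,300,33,.108,True))
snap('side','d12')
a=cv2.imread('pics/d12.png')[90:210,290:430];b=cv2.imread('pics/s12.png')[80:200,390:530]
cv2.imwrite('pics/z12.png',cv2.resize(np.hstack([a,b]),None,fx=2.8,fy=2.8,interpolation=cv2.INTER_CUBIC))
```

```text
[[240.88600677 247.7534767 ]
 [393.25997409 252.0604505 ]
 [238.69466245 200.93747286]
 [318.67733014 229.44491705]
 [318.11906229  86.02046263]]
edge w11 [ 0.49702712 -0.23127555  0.108     ]
```

View pics/z12.png

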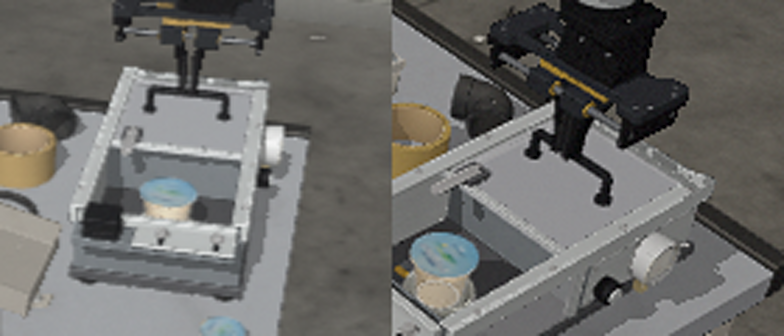

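Run:
```python
import cv2,numpy as np
a=cv2.imread('pics/d12.png')[95:150,325:385];b=cv2.imread('pics/s12.png')[105:160,425:485]
cv2.imwrite('pics/z12b.png',cv2.resize(np.hstack([a,b]),None,fx=6.5,fy=6.5,interpolation=cv2.INTER_CUBIC))
from h import *
for f in('s12','d12'):
    c=load(f); o=dict(s12=(425,105),d12=(325,95))[f]
    for P in ([.517,-.3077,.1195],[.517,-.298,.1195],[.5186,-.3195,.136],[.5186,-.3195,.106]):
        print(f,P,(proj(c,P)[0]-o)*6.5+([390,0] if f=='s12' else [0,0]))
```

```text
s12 [0.517, -0.3077, 0.1195] [553.57829923 226.72340702]
s12 [0.517, -0.298, 0.1195] [537.64453656 234.40829509]
s12 [0.5186, -0.3195, 0.136] [577.22189375 185.54619767]
s12 [0.5186, -0.3195, 0.106] [564.56546567 239.81314941]
d12 [0.517, -0.3077, 0.1195] [200.80446587 219.28526549]
d12 [0.517, -0.298, 0.1195] [197.94459303 227.20254104]
d12 [0.5186, -0.3195, 0.136] [203.53198296 181.98017015]
d12 [0.5186, -0.3195, 0.106] [199.62255061 231.57456084]
```

View pics/z12b.png

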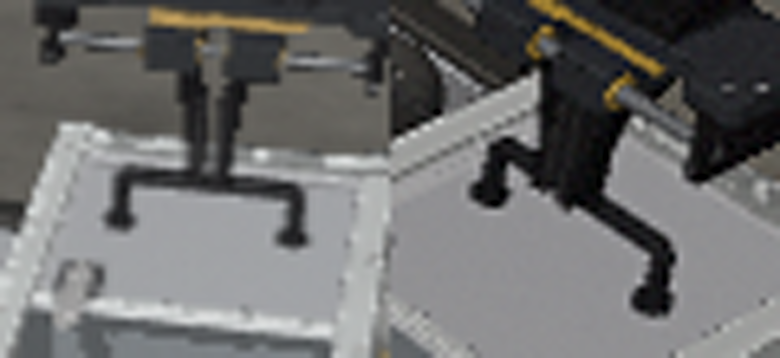

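Call:
servo_tool(series=[{"travel": [0.005, 0.0005, 0], "angular": [0, 0, 0]}, {"travel": [0.005, 0, 0], "angular": [0, 0, 0]}, {"travel": [0.005, 0, 0], "angular": [0, 0, 0]}, {"travel": [0.005, 0, 0], "angular": [0, 0, 0]}, {"travel": [0.005, 0, 0], "angular": [0, 0, 0]}])

```text
time: 15.4
position: [0.5166, -0.2828, 0.1306]
tool_rot: [2.186, 2.256, -0.0]
ft_force: [-0.2, 0.0, -0.1]
grip_width: 0.059
```

Run:
```python
from h import *
plan([.5155,-.215,.131],np.pi/2+.035)
snap('wrist','w13');snap('scene','s13')
a=cv2.imread('pics/s11.png')[105:165,410:485];b=cv2.imread('pics/s12.png')[105:165,410:485];d=cv2.imread('pics/s13.png')[105:165,410:485]
cv2.imwrite('pics/z13.png',cv2.resize(np.vstack([np.hstack([a,b]),np.hstack([d,d])]),None,fx=5,fy=5,interpolation=cv2.INTER_CUBIC))
```

```text
t 15.4 p [ 0.5166 -0.2828  0.1306] F [-0.23  0.02 -0.11] grip 0.059 xyaw 1.6025 q7 0.379 tilt [-0.     -0.0001]
 delta tool now: [ 0.0678  0.001  -0.0004]
 rot (tool): [-0.      0.0001 -0.0033]  delta in goal axes: [ 0.0678  0.0013 -0.0004]
```

View pics/z13.png

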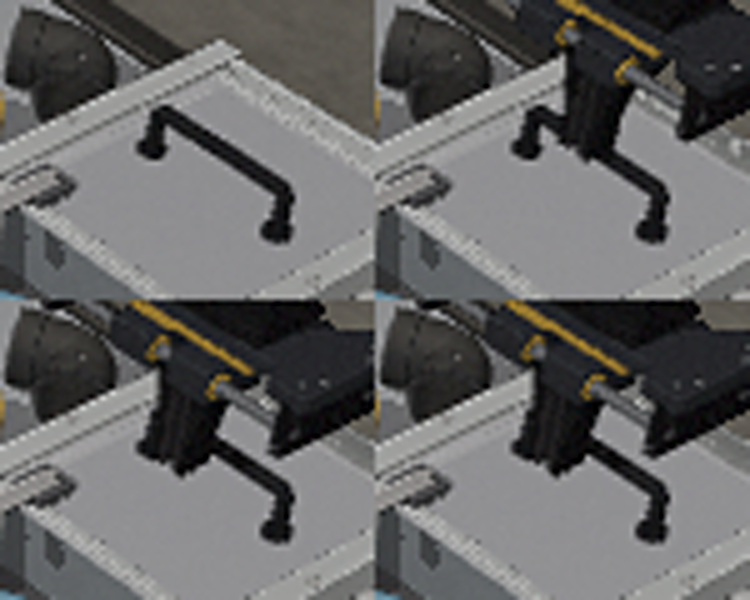

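View pics/w13.png

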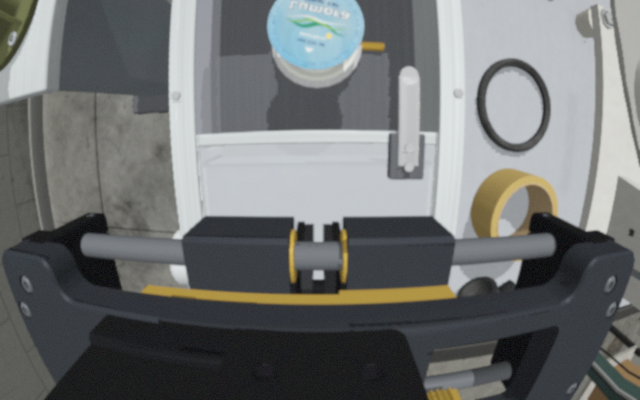

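Run:
```python
from h import *
c=load('s13')
for z in (.1195,.131,.141,.15):
    for y in (-.2933,-.2828,-.2733): print(z,y,(proj(c,[.5166,y,z])[0]-[410,105])*5)
s,p,Rt=st(); print(s['joint_torque'],s['torque'])
a=cv2.imread('pics/s13.png')[100:150,420:480]
cv2.imwrite('pics/z13b.png',cv2.resize(a,None,fx=12,fy=12,interpolation=cv2.INTER_CUBIC))
```

```text
0.1195 -0.2933 [183.11202103 183.54987723]
0.1195 -0.2828 [169.72678523 190.0074853 ]
0.1195 -0.2733 [157.54410344 195.88493007]
0.131 -0.2933 [186.71302613 167.44442832]
0.131 -0.2828 [173.26012   173.8895554]
0.131 -0.2733 [161.01541795 179.75584629]
0.141 -0.2933 [189.87894681 153.28488888]
0.141 -0.2828 [176.36665371 159.71855385]
0.141 -0.2733 [164.06751886 165.57459269]
0.15 -0.2933 [192.75623763 140.41624279]
0.15 -0.2828 [179.19005876 146.83909366]
0.15 -0.2733 [166.84152993 152.68545319]
[ 2.32460657e-01 -4.17412412e+01 -3.74749839e+00 -2.93434650e+01
 -2.49906827e-02  8.55748029e-02 -4.59899695e-02] [ 0.00509751 -0.13376848 -0.01415313]
```

View pics/z13b.png

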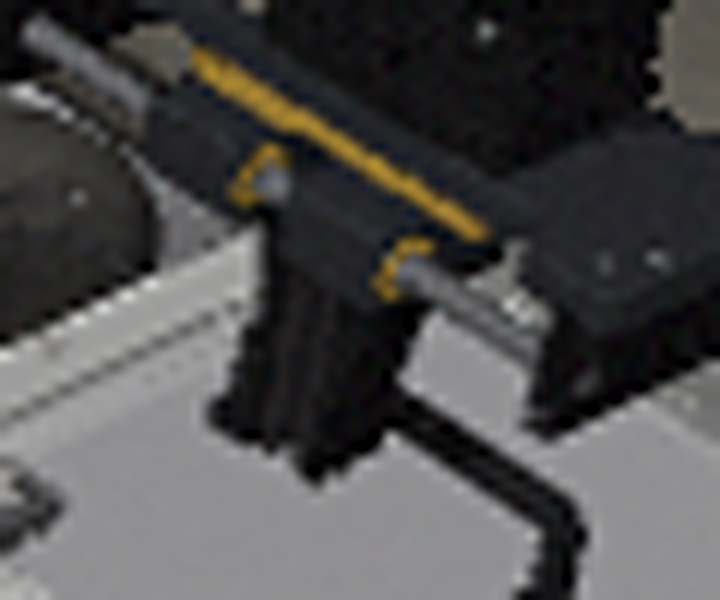

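The fingertips passed over the bar: the guard hasn't moved and there is no force. I'll go back behind the bar and feel for the panel to find the real tip height.

Call:
servo_tool(series=[{"travel": [0, 0, -0.03], "angular": [0, 0, 0]}, {"travel": [-0.03, 0, 0], "angular": [0, 0, 0]}, {"travel": [-0.04, 0, 0], "angular": [0, 0, 0]}, {"travel": [-0.015, 0, 0], "angular": [0, 0, 0]}, {"travel": [0, 0, 0.01], "angular": [0, 0, 0]}])

```text
time: 16.0
position: [0.5189, -0.3721, 0.151]
tool_rot: [2.19, 2.249, -0.001]
ft_force: [-0.2, 0.3, 0.4]
grip_width: 0.057
```

Call:
servo_tool(series=[{"travel": [0, 0, 0.015], "angular": [0, 0, 0]}, {"travel": [0, 0, 0.005], "angular": [0, 0, 0]}, {"travel": [0, 0, 0.002], "angular": [0, 0, 0]}, {"travel": [0, 0, 0], "angular": [0, 0, 0]}])

```text
time: 16.4
position: [0.5194, -0.3669, 0.1281]
tool_rot: [-2.184, -2.257, -0.0]
ft_force: [0.2, -0.4, 0.2]
grip_width: 0.058
```

Run:
```python
from h import *
plan([.5186,-.336,.125],np.pi/2+.035)
snap('wrist','w14');snap('scene','s14');snap('side','d14')
a=cv2.imread('pics/d14.png')[85:145,315:390];b=cv2.imread('pics/s14.png')[95:155,425:500]
cv2.imwrite('pics/z14.png',cv2.resize(np.hstack([a,b]),None,fx=5.3,fy=5.3,interpolation=cv2.INTER_CUBIC))
```

```text
t 16.4 p [ 0.5194 -0.3669  0.1281] F [ 0.23 -0.35  0.22] grip 0.058 xyaw 1.6041 q7 0.484 tilt [-0.0006  0.0007]
 delta tool now: [0.0309 0.0002 0.0031]
 rot (tool): [-0.0006 -0.0007 -0.0017]  delta in goal axes: [0.0309 0.0002 0.0031]
```

View pics/z14.png

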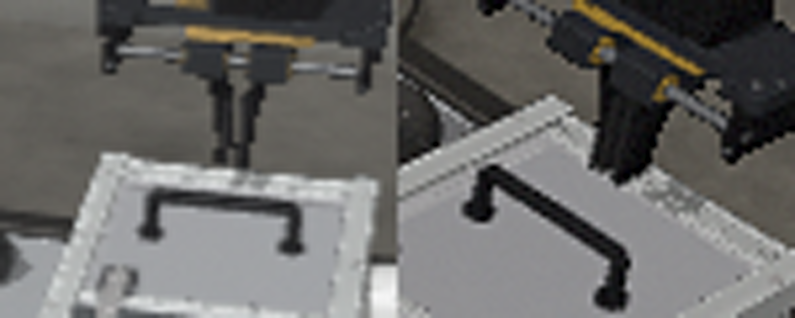

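View pics/w14.png

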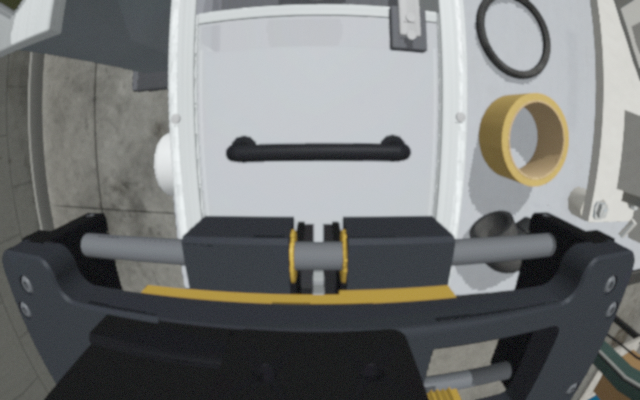

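Run:
```python
from h import *
def tri(L):
    A=np.zeros((3,3));b=np.zeros(3)
    for f,u,v,fi in L:
        o,d=ray(load(f),u,v,fi);M=np.eye(3)-np.outer(d,d);A+=M;b+=M@o
    return np.linalg.solve(A,b)
print('bar wrist',tri([('w11',320,127,1),('w14',318.5,152,1)]), onz(load('w11'),320,127,.136,1),onz(load('w14'),318.5,152,.136,1))
# scene/side bar mid from s14/d14
S=(425+((487+622)/2-397.5)/5.3,95+((172+250)/2)/5.3);D=(315+(153+298)/2/5.3,85+(197+208)/2/5.3)
print(S,D,'bar s/d',tri([('s14',*S,0),('d14',*D,0)]),onz(load('s14'),*S,.136),onz(load('d14'),*D,.136))
Ts=(425+(625-397.5)/5.3,95+182/5.3);Td=(315+230/5.3,85+168/5.3)
print('tip',tri([('s14',*Ts,0),('d14',*Td,0)]),onz(load('s14'),*Ts,.117),onz(load('s14'),*Ts,.14),onz(load('d14'),*Td,.117),onz(load('d14'),*Td,.14))
```

```text
bar wrist [ 0.51829047 -0.32033592  0.1294733 ] [ 0.51864751 -0.32023836  0.136     ] [ 0.51784583 -0.31967269  0.136     ]
(454.62264150943395, 134.81132075471697) (357.54716981132077, 123.20754716981132) bar s/d [ 0.51365667 -0.31772638  0.13608809] [ 0.51305112 -0.31712842  0.136     ] [ 0.51408948 -0.31902673  0.136     ]
tip [ 0.51860242 -0.3781985   0.13025125] [ 0.52584948 -0.3897311   0.117     ] [ 0.50668041 -0.36275099  0.14      ] [ 0.52434279 -0.41279322  0.117     ] [ 0.5184096  -0.36394139  0.14      ]
```

The fingertips triangulate about 10 mm above the TCP with the fingers shut, so I need to go lower. I'll step down feeling for contact.

Call:
servo_tool(series=[{"travel": [0.003, 0, 0.003], "angular": [0, 0, 0]}, {"travel": [0.002, 0, 0.002], "angular": [0, 0, 0]}, {"travel": [0, 0, 0.002], "angular": [0, 0, 0]}, {"travel": [0, 0, 0], "angular": [0, 0, 0]}])

```text
time: 16.95
position: [0.5189, -0.3631, 0.1212]
tool_rot: [-2.186, -2.256, 0.0]
ft_force: [0.1, 0.0, 0.0]
grip_width: 0.053
```

Call:
servo_tool(series=[{"travel": [0, 0, 0.002], "angular": [0, 0, 0]}, {"travel": [0, 0, 0.002], "angular": [0, 0, 0]}, {"travel": [0, 0, 0], "angular": [0, 0, 0]}])

```text
time: 17.25
position: [0.5189, -0.3633, 0.1171]
tool_rot: [-2.186, -2.256, 0.0]
ft_force: [-0.4, 0.4, 0.6]
grip_width: 0.059
```

Call:
servo_tool(series=[{"travel": [0, 0, 0.002], "angular": [0, 0, 0]}, {"travel": [0, 0, 0.002], "angular": [0, 0, 0]}, {"travel": [0, 0, 0], "angular": [0, 0, 0]}])

```text
time: 17.55
position: [0.5189, -0.3632, 0.1131]
tool_rot: [-2.186, -2.256, 0.0]
ft_force: [-0.8, 0.8, -0.3]
grip_width: 0.059
```

Run:
```python
from h import *
plan([.5186,-.336,.11],np.pi/2+.035)
snap('scene','s15');snap('side','d15')
a=cv2.imread('pics/d15.png')[85:145,315:390];b=cv2.imread('pics/s15.png')[95:155,425:500]
cv2.imwrite('pics/z15.png',cv2.resize(np.hstack([a,b]),None,fx=5.3,fy=5.3,interpolation=cv2.INTER_CUBIC))
```

```text
t 17.55 p [ 0.5189 -0.3632  0.1131] F [-0.82  0.84 -0.32] grip 0.059 xyaw 1.6023 q7 0.474 tilt [-0.0006  0.0003]
 delta tool now: [0.0272 0.0006 0.0031]
 rot (tool): [-0.0005 -0.0003 -0.0035]  delta in goal axes: [0.0272 0.0006 0.0031]
```

View pics/z15.png

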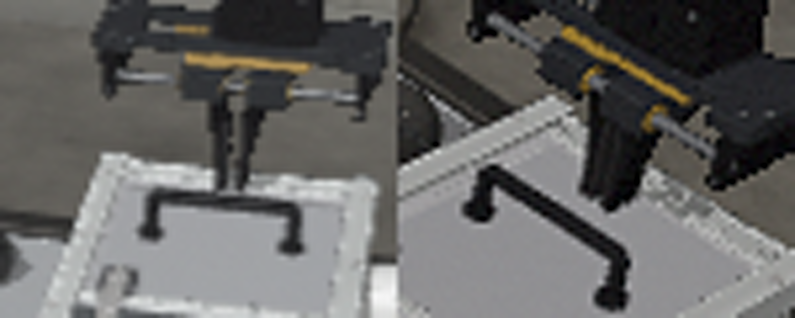

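No panel contact, and the tips are now below bar level. Lowering 3 mm more and pushing.

Call:
servo_tool(series=[{"travel": [0, 0, 0.003], "angular": [0, 0, -0.003]}, {"travel": [0.006, 0, 0], "angular": [0, 0, 0]}, {"travel": [0.006, 0, 0], "angular": [0, 0, 0]}, {"travel": [0.005, 0, 0], "angular": [0, 0, 0]}, {"travel": [0.004, 0, 0], "angular": [0, 0, 0]}])

```text
time: 18.15
position: [0.5186, -0.3414, 0.1107]
tool_rot: [2.182, 2.26, 0.0]
ft_force: [-0.7, 0.4, -0.4]
grip_width: 0.061
```

Call:
servo_tool(series=[{"travel": [0.004, 0, 0], "angular": [0, 0, 0]}, {"travel": [0.004, 0, 0], "angular": [0, 0, 0]}, {"travel": [0.004, 0, 0], "angular": [0, 0, 0]}, {"travel": [0.004, 0, 0], "angular": [0, 0, 0]}, {"travel": [0.004, 0, 0], "angular": [0, 0, 0]}])

```text
time: 18.65
position: [0.5177, -0.3227, 0.1107]
tool_rot: [2.183, 2.258, -0.001]
ft_force: [0.5, -1.8, 0.1]
grip_width: 0.06
```

Run:
```python
from h import *
plan([.5155,-.215,.11],np.pi/2+.035)
snap('wrist','w16');snap('scene','s16')
a=cv2.imread('pics/s15.png')[105:165,410:485];b=cv2.imread('pics/s16.png')[105:165,410:485]
cv2.imwrite('pics/z16.png',cv2.resize(np.hstack([a,b]),None,fx=5,fy=5,interpolation=cv2.INTER_CUBIC))
```

```text
t 18.65 p [ 0.5177 -0.3227  0.1107] F [ 0.48 -1.75  0.1 ] grip 0.06 xyaw 1.6047 q7 0.425 tilt [ 0.0003 -0.0009]
 delta tool now: [0.1077 0.0015 0.0006]
 rot (tool): [ 0.0003  0.0009 -0.0011]  delta in goal axes: [0.1077 0.0016 0.0007]
```

View pics/z16.png

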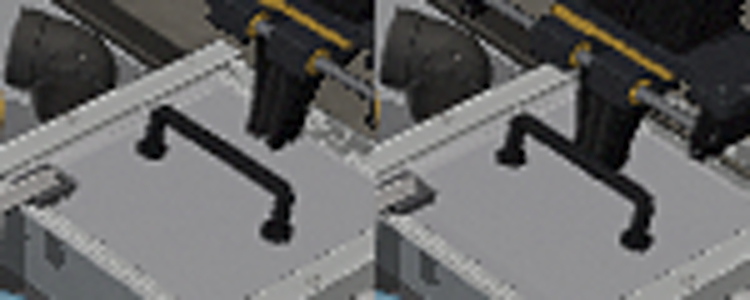

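Contact: about 1.8 N and the guard slides. Running the free stretch.

Call:
servo_tool(series=[{"travel": [0.005, 0, 0], "angular": [0, 0, 0]}, {"travel": [0.007, 0.0003, 0], "angular": [0, 0, 0]}, {"travel": [0.008, 0.0003, 0], "angular": [0, 0, 0]}, {"travel": [0.008, 0.0003, 0], "angular": [0, 0, 0]}, {"travel": [0.008, 0.0003, 0], "angular": [0, 0, 0]}])

```text
time: 19.25
position: [0.5172, -0.2854, 0.1104]
tool_rot: [-2.182, -2.259, 0.001]
ft_force: [-1.3, -2.8, 1.1]
grip_width: 0.055
```

Call:
servo_tool(series=[{"travel": [0.008, 0, 0], "angular": [0, 0, 0]}, {"travel": [0.008, 0, 0], "angular": [0, 0, 0]}, {"travel": [0.008, 0, 0], "angular": [0, 0, 0]}, {"travel": [0.008, 0, 0], "angular": [0, 0, 0]}, {"travel": [0.007, 0, 0], "angular": [0, 0, 0]}])

```text
time: 19.75
position: [0.5162, -0.2464, 0.1104]
tool_rot: [-2.182, -2.26, 0.0]
ft_force: [-0.8, -2.2, -0.4]
grip_width: 0.056
```

Call:
servo_tool(series=[{"travel": [0.005, 0, 0], "angular": [0, 0, 0]}, {"travel": [0.004, 0, 0], "angular": [0, 0, 0]}, {"travel": [0.003, 0, 0], "angular": [0, 0, 0]}, {"travel": [0.002, 0, 0], "angular": [0, 0, 0]}])

```text
time: 20.15
position: [0.5159, -0.2331, 0.1105]
tool_rot: [2.183, 2.259, 0.0]
ft_force: [-0.6, -2.2, -0.7]
grip_width: 0.058
```

Run:
```python
from h import *
plan([.514,-.20,.11],np.pi/2+.035)
snap('wrist','w17');snap('scene','s17')
a=cv2.imread('pics/s17.png')[105:225,350:510]
cv2.imwrite('pics/z17.png',cv2.resize(a,None,fx=5,fy=5,interpolation=cv2.INTER_CUBIC))
```

```text
t 20.15 p [ 0.5159 -0.2331  0.1105] F [-0.62 -2.17 -0.74] grip 0.058 xyaw 1.6054 q7 0.305 tilt [ 0.0001 -0.    ]
 delta tool now: [ 0.0331 -0.0008  0.0005]
 rot (tool): [ 0.0001  0.     -0.0004]  delta in goal axes: [ 0.0331 -0.0008  0.0005]
```

View pics/z17.png

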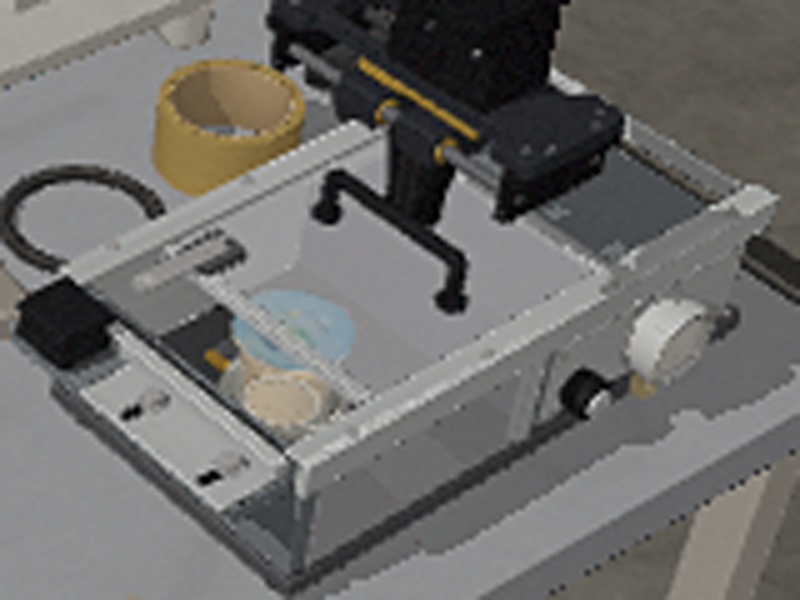

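View pics/w17.png

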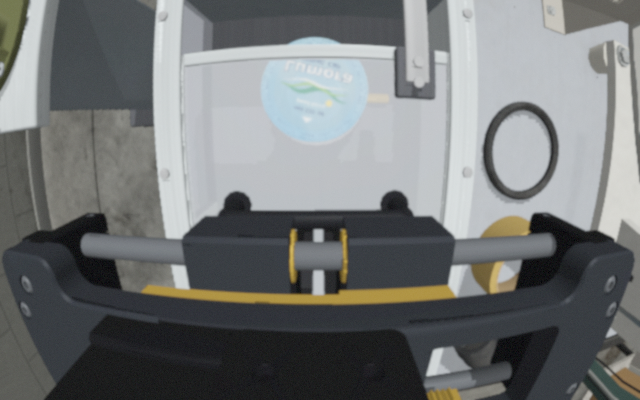

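Call:
servo_tool(series=[{"travel": [0.004, -0.0004, 0], "angular": [0, 0, 0]}, {"travel": [0.004, -0.0004, 0], "angular": [0, 0, 0]}, {"travel": [0.004, 0, 0], "angular": [0, 0, 0]}, {"travel": [0.003, 0, 0], "angular": [0, 0, 0]}, {"travel": [0.003, 0, 0], "angular": [0, 0, 0]}])

```text
time: 20.75
position: [0.5149, -0.215, 0.1108]
tool_rot: [2.182, 2.259, 0.001]
ft_force: [1.7, -2.5, 0.1]
grip_width: 0.055
```

Call:
servo_tool(series=[{"travel": [0.002, 0, 0], "angular": [0, 0, 0]}, {"travel": [0.002, 0, 0], "angular": [0, 0, 0]}])

```text
time: 20.95
position: [0.5146, -0.2113, 0.1108]
tool_rot: [2.182, 2.259, 0.0]
ft_force: [0.7, -1.6, -0.1]
grip_width: 0.062
```

Call:
servo_tool(series=[{"travel": [0.0015, 0, 0], "angular": [0, 0, 0]}, {"travel": [0.0015, 0, 0], "angular": [0, 0, 0]}])

```text
time: 21.15
position: [0.5143, -0.2083, 0.1107]
tool_rot: [2.183, 2.259, -0.0]
ft_force: [1.1, -0.9, 0.9]
grip_width: 0.058
```

Call:
servo_tool(series=[{"travel": [0.0015, 0, 0], "angular": [0, 0, 0]}, {"travel": [0.0015, 0, 0], "angular": [0, 0, 0]}])

```text
time: 21.35
position: [0.5141, -0.2054, 0.1107]
tool_rot: [2.183, 2.259, -0.0]
ft_force: [1.6, -2.7, 1.1]
grip_width: 0.051
```

Call:
servo_tool(series=[{"travel": [0.0015, 0, 0], "angular": [0, 0, 0]}, {"travel": [0.0015, 0, 0], "angular": [0, 0, 0]}])

```text
time: 21.55
position: [0.5139, -0.2023, 0.1106]
tool_rot: [2.183, 2.259, -0.0]
ft_force: [1.3, -2.4, 1.4]
grip_width: 0.059
```

Call:
servo_tool(series=[{"travel": [0.0015, 0, 0], "angular": [0, 0, 0]}])

```text
time: 21.65
position: [0.5139, -0.2008, 0.1106]
tool_rot: [2.183, 2.259, -0.0]
ft_force: [0.7, -2.3, 2.2]
grip_width: 0.056
```

Call:
servo_tool(series=[{"travel": [0.0015, 0, 0], "angular": [0, 0, 0]}])

```text
time: 21.75
position: [0.5138, -0.1993, 0.1105]
tool_rot: [-2.183, -2.259, 0.0]
ft_force: [1.5, -3.2, 1.4]
grip_width: 0.058
```

Call:
servo_tool(series=[{"travel": [0.0015, 0, 0], "angular": [0, 0, 0]}, {"travel": [0.0015, 0, 0], "angular": [0, 0, 0]}])

```text
time: 21.95
position: [0.5137, -0.1963, 0.1106]
tool_rot: [-2.183, -2.259, 0.0]
ft_force: [1.9, -2.5, 2.2]
grip_width: 0.058
```

Call:
servo_tool(series=[{"travel": [0.0015, 0, 0], "angular": [0, 0, 0]}])

```text
time: 22.05
position: [0.5136, -0.1947, 0.1105]
tool_rot: [-2.183, -2.259, 0.0]
ft_force: [0.9, -1.1, 1.0]
grip_width: 0.054
```

Call:
servo_tool(series=[{"travel": [0.0015, 0, 0], "angular": [0, 0, 0]}])

```text
time: 22.15
position: [0.5136, -0.1933, 0.1105]
tool_rot: [-2.183, -2.259, 0.0]
ft_force: [1.0, -3.1, 0.6]
grip_width: 0.057
```

Call:
servo_tool(series=[{"travel": [0.0015, 0, 0], "angular": [0, 0, 0]}])

```text
time: 22.25
position: [0.5135, -0.1918, 0.1105]
tool_rot: [-2.183, -2.259, 0.0]
ft_force: [0.1, -2.2, 2.1]
grip_width: 0.055
```

Call:
servo_tool(series=[{"travel": [0.0015, 0, 0], "angular": [0, 0, 0]}])

```text
time: 22.35
position: [0.5135, -0.1903, 0.1105]
tool_rot: [-2.183, -2.259, 0.0]
ft_force: [1.0, -2.4, 1.3]
grip_width: 0.057
```

Call:
servo_tool(series=[{"travel": [0.0015, 0, 0], "angular": [0, 0, 0]}])

```text
time: 22.45
position: [0.5134, -0.1888, 0.1105]
tool_rot: [-2.183, -2.259, 0.0]
ft_force: [0.6, -2.7, 2.4]
grip_width: 0.056
```

Call:
servo_tool(series=[{"travel": [0.0015, 0, 0], "angular": [0, 0, 0]}])

```text
time: 22.55
position: [0.5134, -0.1873, 0.1105]
tool_rot: [-2.183, -2.259, 0.0]
ft_force: [0.8, -1.9, 2.4]
grip_width: 0.059
```

Call:
servo_tool(series=[{"travel": [0.0015, 0, 0], "angular": [0, 0, 0]}])

```text
time: 22.65
position: [0.5133, -0.1861, 0.1105]
tool_rot: [2.182, 2.259, -0.001]
ft_force: [0.7, -4.6, 2.6]
grip_width: 0.06
```

The lock is beginning to resist. Finer steps from here.

Call:
servo_tool(series=[{"travel": [0.001, 0, 0], "angular": [0, 0, 0]}])

```text
time: 22.75
position: [0.5133, -0.1859, 0.1106]
tool_rot: [2.182, 2.258, -0.002]
ft_force: [0.8, -5.5, 1.1]
grip_width: 0.058
```

Call:
servo_tool(series=[{"travel": [0.001, 0, 0], "angular": [0, 0, 0]}])

```text
time: 22.85
position: [0.5133, -0.1857, 0.1106]
tool_rot: [2.182, 2.257, -0.002]
ft_force: [0.7, -7.2, 0.5]
grip_width: 0.051
```

Call:
servo_tool(series=[{"travel": [0.001, 0, 0], "angular": [0, 0, 0]}])

```text
time: 22.95
position: [0.5133, -0.1855, 0.1107]
tool_rot: [2.182, 2.256, -0.003]
ft_force: [1.6, -8.0, 0.7]
grip_width: 0.056
```

Call:
servo_tool(series=[{"travel": [0.001, 0, 0], "angular": [0, 0, 0]}])

```text
time: 23.05
position: [0.5132, -0.1853, 0.1107]
tool_rot: [2.182, 2.255, -0.004]
ft_force: [1.3, -9.3, 0.1]
grip_width: 0.057
```

Call:
servo_tool(series=[{"travel": [0.001, 0, 0], "angular": [0, 0, 0]}])

```text
time: 23.15
position: [0.5133, -0.1851, 0.1107]
tool_rot: [2.182, 2.254, -0.005]
ft_force: [1.9, -11.3, -0.7]
grip_width: 0.057
```

Call:
servo_tool(series=[{"travel": [0.001, 0, 0], "angular": [0, 0, 0]}])

```text
time: 23.25
position: [0.5132, -0.1848, 0.1107]
tool_rot: [2.182, 2.252, -0.005]
ft_force: [1.7, -11.9, -1.7]
grip_width: 0.059
```

Run:
```python
from h import *
plan([.513,-.175,.11],np.pi/2+.035)
snap('wrist','w18');snap('scene','s18')
a=cv2.imread('pics/w18.png')[0:130,150:480]; cv2.imwrite('pics/z18w.png',cv2.resize(a,None,fx=2.4,fy=3,interpolation=cv2.INTER_CUBIC))
a=cv2.imread('pics/s18.png')[105:225,350:510]
cv2.imwrite('pics/z18.png',cv2.resize(a,None,fx=5,fy=5,interpolation=cv2.INTER_CUBIC))
```

```text
t 23.25 p [ 0.5132 -0.1848  0.1107] F [  1.66 -11.87  -1.68] grip 0.059 xyaw 1.6025 q7 0.226 tilt [ 0.0015 -0.0063]
 delta tool now: [0.0098 0.0001 0.0007]
 rot (tool): [ 0.0013  0.0063 -0.0033]  delta in goal axes: [0.0098 0.0001 0.0007]
```

View pics/z18.png

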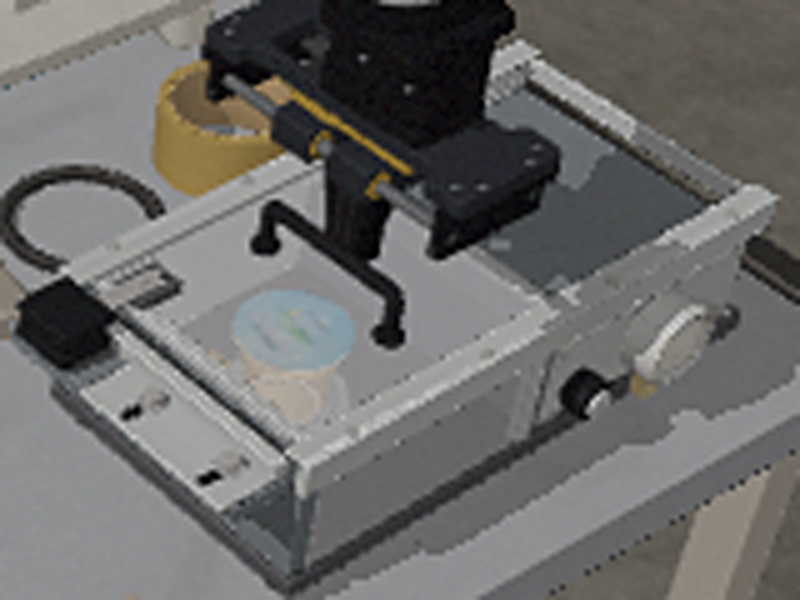

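View pics/z18w.png

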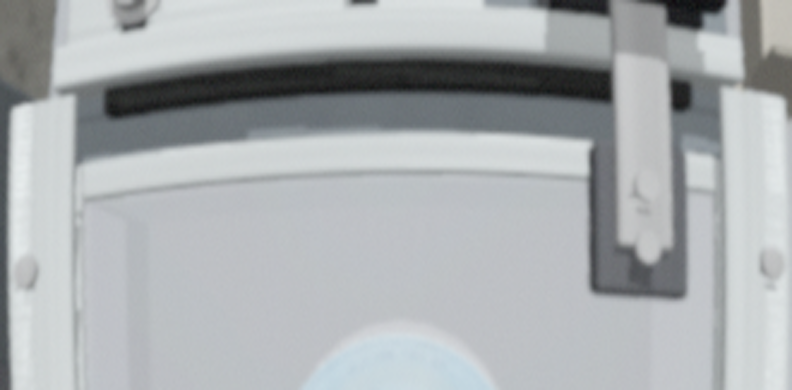

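A gap of about 10 mm to the strip is still visible, so this force is the lock. Carrying on.

Call:
servo_tool(series=[{"travel": [0.001, 0, 0], "angular": [0, 0, 0]}])

```text
time: 23.45
position: [0.5132, -0.1837, 0.1107]
tool_rot: [2.183, 2.252, -0.005]
ft_force: [1.2, -10.7, -1.0]
grip_width: 0.059
```

Call:
servo_tool(series=[{"travel": [0.001, 0, 0], "angular": [0, 0, 0]}])

```text
time: 23.55
position: [0.5131, -0.182, 0.1107]
tool_rot: [2.183, 2.253, -0.004]
ft_force: [1.2, -7.8, -0.1]
grip_width: 0.061
```

Call:
servo_tool(series=[{"travel": [0.001, 0, 0], "angular": [0, 0, 0]}])

```text
time: 23.65
position: [0.513, -0.18, 0.1106]
tool_rot: [2.183, 2.255, -0.003]
ft_force: [0.9, -6.9, -0.7]
grip_width: 0.061
```

Past the peak. Holding so it can draw in.

Call:
servo_tool(series=[{"travel": [0, 0, 0], "angular": [0, 0, 0]}])

```text
time: 23.75
position: [0.513, -0.1787, 0.1106]
tool_rot: [2.183, 2.257, -0.002]
ft_force: [-0.1, -4.9, 0.8]
grip_width: 0.058
```

Call:
servo_tool(series=[{"travel": [0, 0, 0], "angular": [0, 0, 0]}])

```text
time: 23.85
position: [0.513, -0.1784, 0.1106]
tool_rot: [2.183, 2.257, -0.002]
ft_force: [0.7, -4.5, 1.5]
grip_width: 0.057
```

Call:
servo_tool(series=[{"travel": [0.001, 0, 0], "angular": [0, 0, 0]}])

```text
time: 23.95
position: [0.5129, -0.1774, 0.1106]
tool_rot: [2.183, 2.257, -0.002]
ft_force: [0.5, -3.9, 0.6]
grip_width: 0.057
```

Call:
servo_tool(series=[{"travel": [0.001, 0, 0], "angular": [0, 0, 0]}])

```text
time: 24.05
position: [0.5129, -0.1753, 0.1105]
tool_rot: [2.184, 2.259, -0.001]
ft_force: [0.8, -3.2, 0.6]
grip_width: 0.055
```

Call:
servo_tool(series=[{"travel": [0.001, 0, 0], "angular": [0, 0, 0]}])

```text
time: 24.15
position: [0.5129, -0.1743, 0.1106]
tool_rot: [2.183, 2.259, -0.001]
ft_force: [-0.9, -5.9, 0.7]
grip_width: 0.06
```

Call:
servo_tool(series=[{"travel": [0, 0, 0], "angular": [0, 0, 0]}])

```text
time: 24.25
position: [0.5129, -0.1743, 0.1106]
tool_rot: [2.182, 2.259, -0.001]
ft_force: [0.1, -4.9, 1.6]
grip_width: 0.056
```

Run:
```python
from h import *
plan([.513,-.175,.11],np.pi/2+.035)
snap('wrist','w19')
a=cv2.imread('pics/w19.png')[0:130,150:480]; cv2.imwrite('pics/z19w.png',cv2.resize(a,None,fx=2.4,fy=3,interpolation=cv2.INTER_CUBIC))
plan([.513,-.175,.11],np.pi/2+.035)
```

```text
t 24.25 p [ 0.5129 -0.1743  0.1106] F [ 0.14 -4.9   1.56] grip 0.056 xyaw 1.6053 q7 0.217 tilt [-0.0002 -0.0008]
 delta tool now: [-0.0007  0.0001  0.0006]
 rot (tool): [-0.0002  0.0008 -0.0005]  delta in goal axes: [-0.0007  0.0001  0.0006]
t 24.3 p [ 0.5128 -0.1743  0.1105] F [-0.68 -4.53  1.48] grip 0.057 xyaw 1.6052 q7 0.217 tilt [-0.0002 -0.0007]
 delta tool now: [-0.0007  0.0001  0.0005]
 rot (tool): [-0.0003  0.0007 -0.0006]  delta in goal axes: [-0.0007  0.0001  0.0005]
```

View pics/z19w.png

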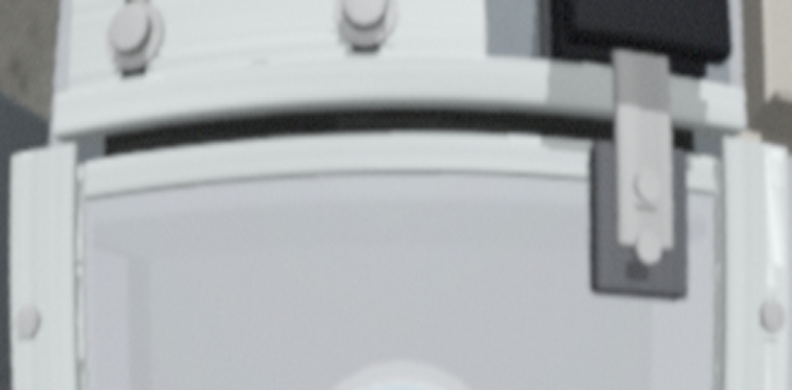

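The guard edge is at the strip and the tongue is in the lock box. Backing off to check that it stays.

Call:
servo_tool(series=[{"travel": [-0.002, 0, 0], "angular": [0, 0, 0]}, {"travel": [-0.004, 0, 0], "angular": [0, 0, 0]}, {"travel": [-0.008, 0, 0], "angular": [0, 0, 0]}, {"travel": [-0.01, 0, 0], "angular": [0, 0, 0]}, {"travel": [0, 0, 0], "angular": [0, 0, 0]}])

```text
time: 24.8
position: [0.5135, -0.1999, 0.1103]
tool_rot: [-2.186, -2.256, 0.001]
ft_force: [-0.3, 0.7, -0.2]
grip_width: 0.06
```

Run:
```python
from h import *
plan([.513,-.175,.11],np.pi/2+.035)
snap('wrist','w20');snap('scene','s20')
a=cv2.imread('pics/w20.png')[0:130,150:480]; cv2.imwrite('pics/z20w.png',cv2.resize(a,None,fx=2.4,fy=3,interpolation=cv2.INTER_CUBIC))
a=cv2.imread('pics/s20.png')[105:225,350:510]
cv2.imwrite('pics/z20.png',cv2.resize(a,None,fx=5,fy=5,interpolation=cv2.INTER_CUBIC))
```

```text
t 24.8 p [ 0.5135 -0.1999  0.1103] F [-0.33  0.67 -0.16] grip 0.06 xyaw 1.6027 q7 0.255 tilt [-0.0005 -0.0003]
 delta tool now: [0.0249 0.0003 0.0003]
 rot (tool): [-0.0005  0.0002 -0.0031]  delta in goal axes: [0.0249 0.0004 0.0003]
```

View pics/z20w.png

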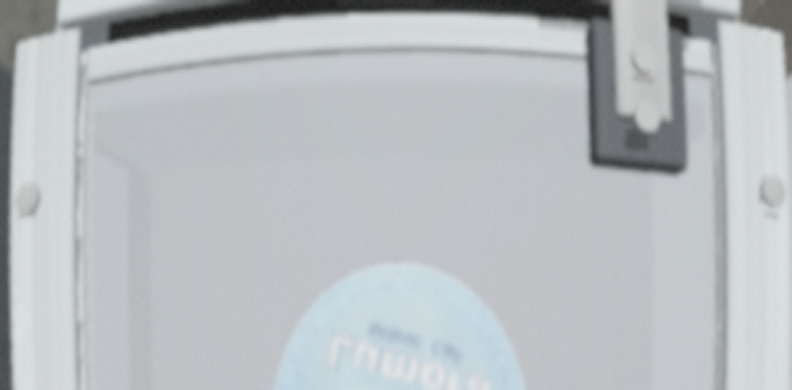

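View pics/z20.png

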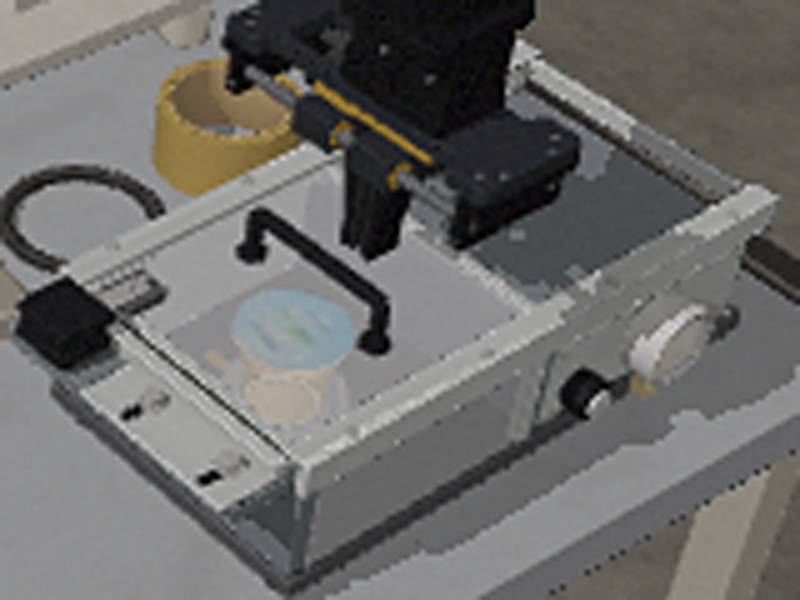

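The guard stayed after release. I'll confirm it's against the rubber with a light probe, looking for stiff contact.

Call:
servo_tool(series=[{"travel": [0.008, 0, 0], "angular": [0, 0, 0]}, {"travel": [0.008, 0, 0], "angular": [0, 0, 0]}, {"travel": [0.005, 0, 0], "angular": [0, 0, 0]}, {"travel": [0.002, 0, 0], "angular": [0, 0, 0]}, {"travel": [0, 0, 0], "angular": [0, 0, 0]}])

```text
time: 25.4
position: [0.5131, -0.1746, 0.1107]
tool_rot: [2.182, 2.26, -0.0]
ft_force: [0.5, -0.8, 0.1]
grip_width: 0.057
```

Call:
servo_tool(series=[{"travel": [0.001, 0, 0], "angular": [0, 0, 0]}])

```text
time: 25.5
position: [0.5131, -0.1745, 0.1107]
tool_rot: [2.182, 2.258, -0.001]
ft_force: [-0.3, -2.7, -0.4]
grip_width: 0.057
```

Call:
servo_tool(series=[{"travel": [0.001, 0, 0], "angular": [0, 0, 0]}])

```text
time: 25.6
position: [0.5131, -0.1744, 0.1107]
tool_rot: [2.183, 2.257, -0.002]
ft_force: [1.0, -5.1, -0.7]
grip_width: 0.057
```

Call:
servo_tool(series=[{"travel": [0.001, 0, 0], "angular": [0, 0, 0]}])

```text
time: 25.7
position: [0.5131, -0.1742, 0.1108]
tool_rot: [2.183, 2.256, -0.002]
ft_force: [0.9, -7.6, -1.8]
grip_width: 0.058
```

That is stiff contact (7 N over 0.4 mm) at the same place, so the guard is on the rubber and locked. Retreating.

Call:
servo_tool(series=[{"travel": [-0.003, 0, 0], "angular": [0, 0, 0]}, {"travel": [-0.006, 0, 0], "angular": [0, 0, 0]}, {"travel": [-0.015, 0, 0], "angular": [0, 0, 0]}, {"travel": [-0.02, 0, 0], "angular": [0, 0, 0]}, {"travel": [-0.02, 0, -0.02], "angular": [0, 0, 0]}])

```text
time: 26.2
position: [0.5129, -0.2373, 0.1281]
tool_rot: [-2.18, -2.255, 0.003]
ft_force: [-0.5, -0.4, -0.5]
grip_width: 0.055
```

Call:
servo_tool(series=[{"travel": [-0.03, 0, -0.035], "angular": [0, 0, 0]}, {"travel": [-0.03, 0, -0.04], "angular": [0, 0, 0]}, {"travel": [-0.03, 0, -0.03], "angular": [0, 0, 0]}, {"travel": [-0.01, 0, -0.01], "angular": [0, 0, 0]}, {"travel": [0, 0, 0], "angular": [0, 0, 0]}])

```text
time: 26.7
position: [0.5182, -0.3405, 0.2471]
tool_rot: [2.187, 2.251, -0.0]
ft_force: [-0.2, -0.2, -1.4]
grip_width: 0.054
```

Run:
```python
from h import *
plan([.513,-.175,.11],np.pi/2+.035)
snap('scene','s21');snap('side','d21')
a=cv2.imread('pics/s21.png')[105:225,350:510];b=cv2.imread('pics/d21.png')[85:205,280:440]
cv2.imwrite('pics/z21.png',cv2.resize(np.hstack([a,b]),None,fx=2.5,fy=2.5,interpolation=cv2.INTER_CUBIC))
```

```text
t 26.7 p [ 0.5182 -0.3405  0.2471] F [-0.22 -0.17 -1.4 ] grip 0.054 xyaw 1.5998 q7 0.477 tilt [ 0.0024 -0.0025]
 delta tool now: [ 0.1659 -0.0007  0.1367]
 rot (tool): [ 0.0023  0.0025 -0.006 ]  delta in goal axes: [0.1656 0.0006 0.1371]
```

View pics/z21.png

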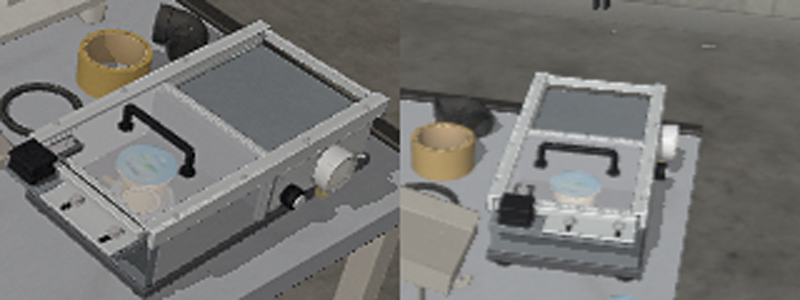

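View pics/s21.png

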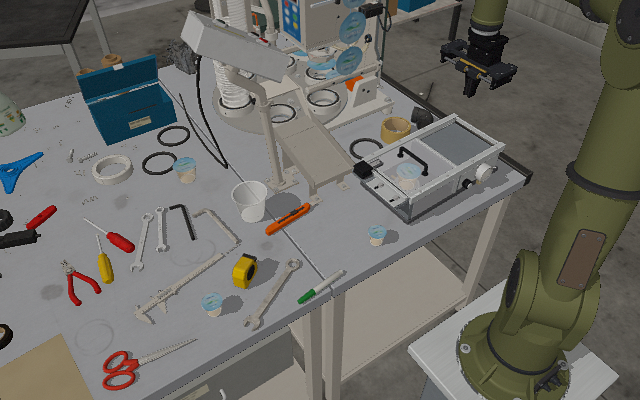

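The guard is shut with its tongue in the lock box and the cup stands upright under it. The bystanders are where they were and the robot is clear.

```bash
python3 -c "
from bench import ctrl
print(ctrl.close_job())"
```

```text
the job is handed in; nothing more can be done
None
```

I stood the larger sample cup upright in the nest, then pushed the guard shut by its handle and handed the job in at about 26.7 s. No verdict came back.

- **Cup:** It touched the nest floor at the expected height with about 5 N. After I let go, the camera views showed it upright and centred. The scene and side cameras put it about 3–6 mm from my wrist-camera position for the nest. They showed a similar offset (about 4 mm) for the cup on the bench, so I took it as camera bias.
- **Guard:** It slid with about 2 N, and the lock peaked at about 12 N. It stayed put when I backed off. A second light push (up to 7.6 N) met stiff contact at the same place, so it is against the rubber and locked.
- **What went wrong:** My first push passed over the handle bar without touching it. With the fingers shut, their tips appeared about 10 mm above the tool point, where the interface text has them 11 mm beyond it. I went back, lowered by about 20 mm, and the second push worked. Nothing was moved by the miss.
- **Final look:** The last pictures show the cup upright under the shut guard, the other things apparently where they started, and the robot touching nothing.

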